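# Sort sample pots by weight, rack the full ones and close the keeper

## Robot

A 6-joint arm with a two-finger parallel gripper is mounted at the origin on a cart in front of the work surface, level with it; the furniture and walls round the work are solid. World frame = base frame: x ahead of the robot, y to its left, z up, the work surface at z = 0. Lengths are in m, angles in rad, forces in N, time in s.
With the tool pointing down it reaches from about 0.25 to 0.725 m from the base axis. Payload 4 kg.
Tool frame: the origin (TCP) lies midway between the tips of the shut fingers; the grasp point (between the pads) lies 19 mm behind it; x points along the fingers, y is the direction in which the jaws open and shut, and the axes are right-handed (so a half turn about x gives the same grasp; the last joint's range is limited). The gripper opens to 85 mm and grips with 20 to 120 N. Pads are 22 mm wide; open, the fingers measure 114 mm over their backs; the gripper's body (76 mm by 85 mm) begins 54 mm behind the grasp point. The pads swing forward as they close: fully open they stand 13 mm farther back than shut.
Start: joints at [-1.11, 0.241, 0.005, 1.335, 0, 1.571], TCP at [0.222, -0.448, 0.231] pointing down, gripper open.
Joint ranges: [-2.72, 2.72], [-1.05, 1.87], [-1.09, 1.28], [-1.99, 2.15], [-1.42, 1.44], [-3.14, 3.14]. Speed limits (rad/s): [2.79, 2.79, 3.14, 3.14, 3.14, 3.14].

## Interface

Orientations are given as a unit quaternion [x, y, z, w].
In Python, from workcell import * gives the robot as it stands.
- The arm moves only by the tool play_rows, never from a script. Its argument "plan" is a list of rows, each a list of 7 numbers: the shift along the tool's x, y, z in mm, then the turn, a rotation vector about the tool's x, y, z in rad, then the closure, from -1 (fully open) to 1 (shut). In form: [[x, y, z, rx, ry, rz, grip], ...]. A call has 1 to 20 rows; each row shifts and turns the commanded pose from where the row before left it, along the tool's axes as they then stand; what a row does not reach is not made up. A row lasts 1/12 s, in which the tool goes at most 41.7 mm and 7.16 degrees, less where a joint would pass 70% of its speed; a pose out of reach is approached as far as the arm can. A call with a gripper value outside its range is refused whole. The fingers move at their own pace and stop on an object; the grip force is fixed at half the most. Time passes only in rows, so rows that do not move let the fingers close. It gives the time, the measured TCP pose, the force and the opening at its end, in the units of the state.
- get_obs(): the state, without advancing time (a new reading comes with each control period).
- camera(name): name is "scene" or "top" or "wrist"; returns a dict with "frame" (384x512x3 uint8, red, green, blue), "depth" (384x512 float32, m along the optical axis (not along the pixel's ray), 0 where there is no reading), "fx", "fy", "cx", "cy" (pixels), "camera_from_world" (4x4, takes a point from world to camera coordinates). Camera axes: x right, y up, looking along -z (the intrinsics and any distortion apply to the point x, -y, -z); pixel columns grow to the right and rows downward; lengths in m; the calibration is good to about 2 mm. A picture is of the moment at which its call begins.
- job_done(): hands the job in, once; it reports no verdict.
Trained networks look in a picture, given as the dict that the camera call returned (one of the last four; its "shot" number tells which), for a name from the list of things; names that differ only in an ending like _2 or _b are one class to them, and where a whole thing is asked for, a point or a joint stands for the part that bears it (a point fixed in the world has none). Each returns a list of dicts, best first, with "confidence" (0 to 1); they miss things now and then, are a little off and sometimes report something else, mostly with a low value. They report only what shows in the picture. A call takes as long as a camera call. They do not tell look-alikes from the thing itself.
- search_frame(thing, picture): "centre" ([x, y, z] in m, in world coordinates, good to about 4 mm: the middle of the surface that is visible of it).
- pinpoint(thing, picture): "centre" ([x, y, z] in m, in world coordinates, good to about 4 mm: a listed point, or the origin of a listed thing).
The state is a dict: "clock": time; "joint_pos": joint angles; "joint_vel": joint speeds; "tau": joint torques, N m; "eef_pos": TCP position; "tool_rot": TCP orientation; "ft_force": force on the tool from outside, world axes, zero at the start; "ft_torque": the same for the moment, N m; "grip_width": finger opening in m.
Only numpy, scipy, OpenCV 4.12 (cv2) and the standard library are available. Lean on these libraries where they do the work, as an engineer would, in place of code of your own. Each camera call takes 0.05 s, during which the arm holds its last target. There are 200 camera calls.

## Task

Some of the identical sample pots on the bench are full and some are empty: feel by weight which is which. Stand the full ones in the white transport rack, one to a bay, in a row without gaps starting at the bay farthest to the left as the robot sees it, and stand the empty ones in the blue tray. When all are sorted, swing the rack's red keeper bar over the pots until it is fully home in its detent, and leave the other things on the bench where they are.

Things in the scene. Friction and masses are not known exactly. Their poses are not given: they have to be found in the camera images.
- pot_a: sample pot: low round pot, green below, red lid, 41 mm diameter, 34 mm tall; origin at the centre of its underside, z up. All pots look alike and are opaque: a full one weighs about 260 g, an empty one about 50 g (each within 15 percent). The letter says nothing of the contents. May be absent in a run
- pot_b: sample pot: low round pot, green below, red lid, 41 mm diameter, 34 mm tall; origin at the centre of its underside, z up. All pots look alike and are opaque: a full one weighs about 260 g, an empty one about 50 g (each within 15 percent). The letter says nothing of the contents. May be absent in a run
- pot_c: sample pot: low round pot, green below, red lid, 41 mm diameter, 34 mm tall; origin at the centre of its underside, z up. All pots look alike and are opaque: a full one weighs about 260 g, an empty one about 50 g (each within 15 percent). The letter says nothing of the contents. May be absent in a run
- pot_d: sample pot: low round pot, green below, red lid, 41 mm diameter, 34 mm tall; origin at the centre of its underside, z up. All pots look alike and are opaque: a full one weighs about 260 g, an empty one about 50 g (each within 15 percent). The letter says nothing of the contents. May be absent in a run
- pot_e: sample pot: low round pot, green below, red lid, 41 mm diameter, 34 mm tall; origin at the centre of its underside, z up. All pots look alike and are opaque: a full one weighs about 260 g, an empty one about 50 g (each within 15 percent). The letter says nothing of the contents. May be absent in a run
- pot_f: sample pot: low round pot, green below, red lid, 41 mm diameter, 34 mm tall; origin at the centre of its underside, z up. All pots look alike and are opaque: a full one weighs about 260 g, an empty one about 50 g (each within 15 percent). The letter says nothing of the contents. May be absent in a run
- pot_g: sample pot: low round pot, green below, red lid, 41 mm diameter, 34 mm tall; origin at the centre of its underside, z up. All pots look alike and are opaque: a full one weighs about 260 g, an empty one about 50 g (each within 15 percent). The letter says nothing of the contents. May be absent in a run
- rack: transport rack, fixed to the bench: grey base plate 100 x 262 mm, 6 mm thick, with one row of four square bays along its y axis, made of white walls 6 mm thick whose tops are 24 mm above the bench; each bay is 50 mm inside, pitch 56 mm; the left end plate rises to 58 mm. Origin under the centre of the row of bays; its x points away from the robot, y to the left along the row, z up
- bay_1 (a point): centre of the floor of bay 1 (6 mm above the bench; 1 is farthest left, 4 farthest right); axes as the rack's
- bay_2 (a point): centre of the floor of bay 2 (6 mm above the bench; 1 is farthest left, 4 farthest right); axes as the rack's
- bay_3 (a point): centre of the floor of bay 3 (6 mm above the bench; 1 is farthest left, 4 farthest right); axes as the rack's
- bay_4 (a point): centre of the floor of bay 4 (6 mm above the bench; 1 is farthest left, 4 farthest right); axes as the rack's
- returns_tray: blue open tray for the empty pots, fixed, 150 x 150 mm outside, walls 4 mm thick and 22 mm high; the inner floor is 4 mm above the bench. Origin at the centre of its underside
- keeper (a joint): hinge of the keeper (rad), level axis along the rack's y: 0 = fully shut, bar over the pot lids; 1.95 = fully open, lying back behind the rack, where its weight keeps it. Moving it takes up to about 8 N at the bar; the arm rides over a spring detent from 0.5 rad (hump at 0.24) and is then held shut. It cannot shut on a pot that is not down on the floor of its bay
- keeper_bar (a point): middle of the red round keeper bar (10 mm diameter, 268 mm long, along the rack's y, an arm at each end). Four black pads, 16 mm diameter, are under it over the bays; the middle 40 mm is clear. Shut: over the row of bays, 58 mm above the bench (lids of racked pots at 40 mm). Fully open: about 81 mm behind the row, 41 mm above the bench
- keeper_hinge (a point): middle of the keeper's hinge axis, 35 mm behind the row of bays and 22 mm above the bench; the centre of the bar moves on a circle of 50 mm radius about it, from open up over the top to shut towards the robot
- beaker: small glass beaker with greenish bottom, 54 mm diameter, 70 mm tall, origin at the centre of its underside; a bystander, loose: leave it where it is
- specimen_jar: specimen jar with a red lid and a stub on it, 48 mm diameter, 86 mm tall, origin at the centre of its underside; a bystander, loose: leave it where it is
- sample_bottle: white sample bottle with an orange-yellow band, 40 mm diameter, 83 mm tall, origin at the centre of its underside; a bystander, loose: leave it where it is
- marker: black and white marker pen, 120 mm long, 13 mm thick, lying on the bench along its y axis, origin at the middle of its underside; a bystander, loose: leave it where it is
There are look-alikes about, which are no part of the job. Several things have the shape of the returns_tray; the one meant has the colours described above.

How it is judged:
On the way, in this order (a step that is already met when the one before it is completed fails the run):
1. every full pot stands in a bay of the rack, in a row without gaps from the left, and every empty pot stands in the blue tray (angle between each of pot_a, pot_b, pot_c, pot_d, pot_e, pot_f, pot_g's own z axis and vertical below 0.15 rad and (((horizontal distance between pot_a and bay_1 below 0.014 m or horizontal distance between pot_a and bay_2 below 0.014 m or horizontal distance between pot_a and bay_3 below 0.014 m or horizontal distance between pot_a and bay_4 below 0.014 m) and z of pot_a in the frame of rack below 0.012 m and contact force between pot_a and rack above 1.3 N) or (x of pot_a in the frame of returns_tray between -0.071 and 0.071 m and y of pot_a in the frame of returns_tray between -0.071 and 0.071 m and z of pot_a in the frame of returns_tray below 0.01 m and contact force between pot_a and returns_tray below 1.3 N)) and (((horizontal distance between pot_b and bay_1 below 0.014 m or horizontal distance between pot_b and bay_2 below 0.014 m or horizontal distance between pot_b and bay_3 below 0.014 m or horizontal distance between pot_b and bay_4 below 0.014 m) and z of pot_b in the frame of rack below 0.012 m and contact force between pot_b and rack above 1.3 N) or (x of pot_b in the frame of returns_tray between -0.071 and 0.071 m and y of pot_b in the frame of returns_tray between -0.071 and 0.071 m and z of pot_b in the frame of returns_tray below 0.01 m and contact force between pot_b and returns_tray below 1.3 N)) and (((horizontal distance between pot_c and bay_1 below 0.014 m or horizontal distance between pot_c and bay_2 below 0.014 m or horizontal distance between pot_c and bay_3 below 0.014 m or horizontal distance between pot_c and bay_4 below 0.014 m) and z of pot_c in the frame of rack below 0.012 m and contact force between pot_c and rack above 1.3 N) or (x of pot_c in the frame of returns_tray between -0.071 and 0.071 m and y of pot_c in the frame of returns_tray between -0.071 and 0.071 m and z of pot_c in the frame of returns_tray below 0.01 m and contact force between pot_c and returns_tray below 1.3 N)) and (((horizontal distance between pot_d and bay_1 below 0.014 m or horizontal distance between pot_d and bay_2 below 0.014 m or horizontal distance between pot_d and bay_3 below 0.014 m or horizontal distance between pot_d and bay_4 below 0.014 m) and z of pot_d in the frame of rack below 0.012 m and contact force between pot_d and rack above 1.3 N) or (x of pot_d in the frame of returns_tray between -0.071 and 0.071 m and y of pot_d in the frame of returns_tray between -0.071 and 0.071 m and z of pot_d in the frame of returns_tray below 0.01 m and contact force between pot_d and returns_tray below 1.3 N)) and (((horizontal distance between pot_e and bay_1 below 0.014 m or horizontal distance between pot_e and bay_2 below 0.014 m or horizontal distance between pot_e and bay_3 below 0.014 m or horizontal distance between pot_e and bay_4 below 0.014 m) and z of pot_e in the frame of rack below 0.012 m and contact force between pot_e and rack above 1.3 N) or (x of pot_e in the frame of returns_tray between -0.071 and 0.071 m and y of pot_e in the frame of returns_tray between -0.071 and 0.071 m and z of pot_e in the frame of returns_tray below 0.01 m and contact force between pot_e and returns_tray below 1.3 N)) and (((horizontal distance between pot_f and bay_1 below 0.014 m or horizontal distance between pot_f and bay_2 below 0.014 m or horizontal distance between pot_f and bay_3 below 0.014 m or horizontal distance between pot_f and bay_4 below 0.014 m) and z of pot_f in the frame of rack below 0.012 m and contact force between pot_f and rack above 1.3 N) or (x of pot_f in the frame of returns_tray between -0.071 and 0.071 m and y of pot_f in the frame of returns_tray between -0.071 and 0.071 m and z of pot_f in the frame of returns_tray below 0.01 m and contact force between pot_f and returns_tray below 1.3 N)) and (((horizontal distance between pot_g and bay_1 below 0.014 m or horizontal distance between pot_g and bay_2 below 0.014 m or horizontal distance between pot_g and bay_3 below 0.014 m or horizontal distance between pot_g and bay_4 below 0.014 m) and z of pot_g in the frame of rack below 0.012 m and contact force between pot_g and rack above 1.3 N) or (x of pot_g in the frame of returns_tray between -0.071 and 0.071 m and y of pot_g in the frame of returns_tray between -0.071 and 0.071 m and z of pot_g in the frame of returns_tray below 0.01 m and contact force between pot_g and returns_tray below 1.3 N)) and (not (horizontal distance between any of pot_a, pot_b, pot_c, pot_d, pot_e, pot_f, pot_g and bay_2 below 0.014 m) or horizontal distance between any of pot_a, pot_b, pot_c, pot_d, pot_e, pot_f, pot_g and bay_1 below 0.014 m) and (not (horizontal distance between any of pot_a, pot_b, pot_c, pot_d, pot_e, pot_f, pot_g and bay_3 below 0.014 m) or horizontal distance between any of pot_a, pot_b, pot_c, pot_d, pot_e, pot_f, pot_g and bay_2 below 0.014 m) and (not (horizontal distance between any of pot_a, pot_b, pot_c, pot_d, pot_e, pot_f, pot_g and bay_4 below 0.014 m) or horizontal distance between any of pot_a, pot_b, pot_c, pot_d, pot_e, pot_f, pot_g and bay_3 below 0.014 m)), for 0.2 s.
2. the keeper is swung fully shut (value of joint keeper below 0.06 rad), for 0.2 s.
At the end, for the whole second after the job is handed in: Full pots (over 1.3 N) stand on bay floors, within 14 mm of the centre, in the leftmost bays without a gap; empty ones on the floor of the blue tray; all upright (tilt under 0.15 rad) and at rest; the keeper is shut (under 0.06 rad) (all of step 1 and linear speed of each of pot_a, pot_b, pot_c, pot_d, pot_e, pot_f, pot_g below 0.03 m/s and value of joint keeper below 0.06 rad); the robot touches nothing.
It fails at once if the beaker is pushed more than 30 mm from its place (distance of beaker from where it was at the start of the episode above 0.03 m).
It fails at once if the specimen jar is pushed more than 30 mm from its place (distance of specimen_jar from where it was at the start of the episode above 0.03 m).
It fails at once if the sample bottle is pushed more than 30 mm from its place (distance of sample_bottle from where it was at the start of the episode above 0.03 m).
It fails at once if the marker is pushed more than 30 mm from its place (distance of marker from where it was at the start of the episode above 0.03 m).
Of pot_a, pot_b, pot_c, pot_d, pot_e, pot_f, pot_g only 5 to 7 are there at a start; the rules pass over those that are not, and their reading is None.
At some moment in a run one of pot_a, pot_b, pot_c, pot_d, pot_e, pot_f, pot_g may be knocked a few centimetres aside while the robot is not near it.
Once in a run the grip may slacken for a moment while it holds something.
It also fails if it takes over 208 s, if anything falls off the work surface, if the arm or the gripper's body presses on something with over 40 N, if the wrist force passes 120 N, or if a joint passes its speed limit or range.

## Working session

There is one attempt and no reset: what is moved stays moved. The work goes in short steps, Python scripts to look and compute and a tool call to move; the robot and the scene stay as the last step left them, time stands still between calls to the robot, and variables do not carry over. Pictures are saved under pics/ and viewed, about 12 in all and at most 16, crops included, and the job is handed in when it is done.

Besides the shell and the picture viewer there is one more tool, called after "Call:" as a command line: name --pt "numbers of a row" for each row, then --argument value for the rest. play_rows: Moves the arm, as the interface text tells. Its arguments: {"type":"object","properties":{"plan":{"type":"array","items":{"type":"array","items":{"type":"number"}}}},"required":["plan"]}

```bash
ls; mkdir -p pics; cat > h.py <<'E'
from workcell import *
import numpy as np, cv2
def save(im,n): cv2.imwrite('pics/'+n+'.png',im[:,:,::-1])
def proj(c,p):
    q=c["camera_from_world"]@np.append(p,1); x,y,z=q[0],-q[1],-q[2]
    return c["fx"]*x/z+c["cx"],c["fy"]*y/z+c["cy"]
def cloud(c):
    d=c["depth"];v,u=np.indices(d.shape)
    P=np.stack([(u-c["cx"])/c["fx"]*d,-(v-c["cy"])/c["fy"]*d,-d,np.ones_like(d)],-1)
    W=P@np.linalg.inv(c["camera_from_world"]).T
    return W[...,:3]
E
python3 - <<'E'
from h import *
o=get_obs();print({k:np.round(v,3).tolist() for k,v in o.items()})
t=camera("top");s=camera("scene")
save(np.hstack([t["frame"]]),"top");save(s["frame"],"scene")
for n in ["pot_a","rack","returns_tray","keeper_bar","beaker","specimen_jar","sample_bottle","marker","bay_1","bay_4","keeper_hinge"]:
  for nm,c in (("top",t),("scene",s)):
    for f in (pinpoint,):
      for r in f(n,c): print(n,nm,np.round(r["centre"],3),round(r["confidence"],2),np.round(proj(c,r["centre"])))
E
```

```text
pics
{'clock': 0.0, 'joint_pos': [-1.11, 0.241, 0.004, 1.335, 0.0, 1.571], 'joint_vel': [0.0, 0.002, -0.0, 0.0, 0.001, -0.001], 'tau': [-0.0, -37.232, 25.241, 0.017, 0.0, -0.0], 'eef_pos': [0.222, -0.447, 0.23], 'tool_rot': [-0.688, -0.162, 0.689, -0.161], 'ft_force': [0.233, 0.199, 0.343], 'ft_torque': [0.026, -0.015, -0.034], 'grip_width': 0.085}
pot_a top [ 0.56  -0.164  0.002] 0.62 [264. 204.]
pot_a top [ 0.67  -0.172  0.001] 0.56 [266. 179.]
pot_a top [ 0.573 -0.055 -0.003] 0.55 [239. 201.]
pot_a top [ 0.465 -0.168 -0.003] 0.54 [265. 226.]
pot_a top [ 0.676 -0.04   0.   ] 0.5 [236. 178.]
pot_a top [ 0.65  -0.278 -0.001] 0.37 [290. 183.]
pot_a scene [0.624 0.292 0.042] 0.71 [143. 242.]
pot_a scene [ 0.556 -0.168 -0.002] 0.69 [261. 218.]
pot_a scene [ 0.669 -0.042 -0.003] 0.66 [218. 217.]
pot_a scene [ 0.649 -0.279  0.005] 0.66 [267. 200.]
pot_a scene [ 0.466 -0.175  0.003] 0.57 [278. 225.]
pot_a scene [ 0.568 -0.058  0.003] 0.56 [237. 224.]
pot_a scene [0.558 0.241 0.009] 0.48 [167. 253.]
pot_a scene [ 0.671 -0.17  -0.   ] 0.43 [244. 206.]
rack top [0.546 0.26  0.002] 0.97 [166. 
[... 1375 characters left out ...]
159. 208.]
bay_1 scene [0.56  0.235 0.007] 0.95 [169. 252.]
bay_1 scene [0.54  0.29  0.005] 0.87 [157. 262.]
bay_1 scene [0.522 0.339 0.01 ] 0.69 [145. 269.]
bay_1 scene [0.577 0.183 0.007] 0.59 [180. 245.]
bay_4 top [0.577 0.183 0.009] 0.88 [184. 199.]
bay_4 top [0.522 0.344 0.011] 0.75 [146. 211.]
bay_4 top [0.561 0.236 0.008] 0.66 [172. 202.]
bay_4 top [0.539 0.289 0.006] 0.58 [159. 208.]
bay_4 scene [0.56  0.235 0.007] 0.95 [169. 252.]
bay_4 scene [0.54  0.29  0.005] 0.87 [157. 262.]
bay_4 scene [0.522 0.339 0.01 ] 0.69 [145. 269.]
bay_4 scene [0.577 0.183 0.007] 0.59 [180. 245.]
keeper_hinge top [0.582 0.275 0.019] 0.57 [162. 197.]
keeper_hinge scene [0.579 0.272 0.027] 0.72 [155. 249.]
```

```bash
ls pics
```

```text
scene.png
top.png
```

```bash
python3 - <<'E'
import cv2
t=cv2.imread('pics/top.png')[140:260,110:430]
cv2.imwrite('pics/topc.png',cv2.resize(t,(800,300),interpolation=cv2.INTER_CUBIC))
E
```

```text
(no output)
```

View pics/topc.png

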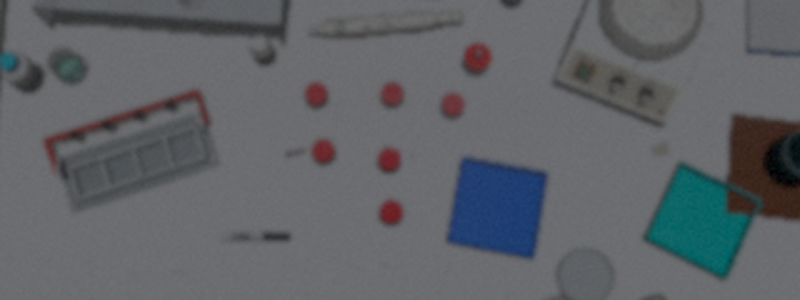

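View pics/scene.png

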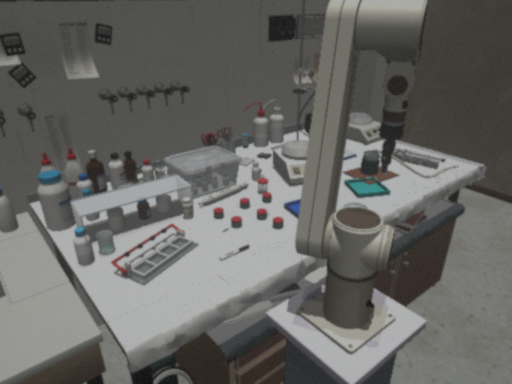

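Crop of top: six pots at crop px (316,95), (391,95), (452,105), (323,151), (389,160), (390,212). The seventh red thing, at (477,58), is the specimen jar. Two trays: (497,207) is deep blue, which fits the description. (703,220) is teal, a look-alike. I'll confirm this with a close crop when I'm above it.

```bash
cat >> h.py <<'E'
from scipy.spatial.transform import Rotation as Ro
YAW=0.333
def go(p,o=None,yaw=YAW):
    "turn about tool x, then shift along tool axes (mm) to p with tool down, jaws along yaw"
    o=o or get_obs(); R=Ro.from_quat(o["tool_rot"]).as_matrix()
    ty=R[:,1]; a=np.arctan2(ty[1],ty[0]); d=(yaw-a+np.pi/2)%np.pi-np.pi/2
    Rt=np.column_stack([[0,0,-1],[np.cos(a+d),np.sin(a+d),0],np.cross([0,0,-1],[np.cos(a+d),np.sin(a+d),0])])
    rv=Ro.from_matrix(R.T@Rt).as_rotvec()
    print("turn",np.round(rv,3),"shift after turn",np.round(Rt.T@(np.array(p)-o["eef_pos"])*1000,1),"tooly",np.round(Rt[:,1],3),"toolz",np.round(Rt[:,2],3), "j6",round(o["joint_pos"][5],2))
def st():
    o=get_obs();print("t",round(o["clock"],2),"eef",np.round(o["eef_pos"],4),"F",np.round(o["ft_force"],2),"w",round(o["grip_width"],4),"q",np.round(o["joint_pos"],2));return o
E
python3 - <<'E'
from h import *
st();go([0.465,-0.171,0.231]);go([0.476,-0.352,0.231])
t=camera("top");P=cloud(t);
f=cv2.cvtColor(t["frame"],cv2.COLOR_RGB2HSV).astype(int)
m=(f[...,0]>105)&(f[...,0]<125)&(f[...,1]>120)&(P[...,2]<.06)&(np.hypot(P[...,0]-.476,P[...,1]+.352)<.15)
q=P[m][:,:2].astype(np.float32);print(m.sum(),cv2.minAreaRect(q))
m=(abs(P[...,0]-.55)<.25)&(abs(P[...,1]-.27)<.2)&(P[...,2]>.018)&(P[...,2]<.03)
print(m.sum(),cv2.minAreaRect(P[m][:,:2].astype(np.float32)))
E
```

```text
t 1.2 eef [ 0.2223 -0.4479  0.2313] F [ 0.15  0.14 -1.35] w 0.085 q [-1.11  0.24  0.01  1.34  0.    1.57]
turn [-1.443  0.    -0.   ] shift after turn [ 3.000e-01  3.198e+02 -1.823e+02] tooly [0.945 0.327 0.   ] toolz [ 0.327 -0.945  0.   ] j6 1.57
turn [-1.443  0.    -0.   ] shift after turn [  0.3 271.1  -7.7] tooly [0.945 0.327 0.   ] toolz [ 0.327 -0.945  0.   ] j6 1.57
1130 ((0.474340558052063, -0.3513006567955017), (0.14274749159812927, 0.14536070823669434), 78.97156524658203)
301 ((0.6051698327064514, 0.26110953092575073), (0.43826115131378174, 0.2884536385536194), 75.37092590332031)
```

Call:
play_rows --pt "0 0 0 -0.12 0 0 -1" --pt "0 0 0 -0.12 0 0 -1" --pt "0 0 0 -0.12 0 0 -1" --pt "0 0 0 -0.12 0 0 -1" --pt "0 0 0 -0.12 0 0 -1" --pt "0 0 0 -0.12 0 0 -1" --pt "0 0 0 -0.12 0 0 -1" --pt "0 0 0 -0.12 0 0 -1" --pt "0 0 0 -0.12 0 0 -1" --pt "0 0 0 -0.12 0 0 -1" --pt "0 0 0 -0.12 0 0 -1" --pt "0 0 0 -0.123 0 0 -1"

```text
clock: 2.25
eef_pos: [0.2223, -0.4479, 0.2313]
tool_rot: [0.408, 0.577, -0.408, 0.577]
ft_force: [1.0, 0.1, 0.3]
grip_width: 0.0856
```

Call:
play_rows --pt "0 26 -14 0 0 0 -1" --pt "0 26 -14 0 0 0 -1" --pt "0 26 -14 0 0 0 -1" --pt "0 26 -14 0 0 0 -1" --pt "0 26 -14 0 0 0 -1" --pt "0 26 -14 0 0 0 -1" --pt "0 26 -14 0 0 0 -1" --pt "0 26 -14 0 0 0 -1" --pt "0 26 -14 0 0 0 -1" --pt "0 26 -14 0 0 0 -1" --pt "0 26 -14 0 0 0 -1" --pt "0 26 -14 0 0 0 -1" --pt "0 8 -14 0 0 0 -1" --pt "0 0 0 0 0 0 -1"

```text
clock: 3.42
eef_pos: [0.4664, -0.1685, 0.2311]
tool_rot: [0.409, 0.577, -0.409, 0.577]
ft_force: [0.1, 0.4, -0.5]
grip_width: 0.0857
```

```bash
cat >> h.py <<'E'
def find(c,n="pot_a"):
    for r in pinpoint(n,c): print(n,np.round(r["centre"],4),round(r["confidence"],2),np.round(proj(c,r["centre"])))
def pots(c,show=True):
    "lid centres from the depth image: red pixels, top near z=.034"
    P=cloud(c);f=cv2.cvtColor(c["frame"],cv2.COLOR_RGB2HSV).astype(int)
    m=((f[...,0]<8)|(f[...,0]>172))&(f[...,1]>100)&(P[...,2]>.022)&(P[...,2]<.055)&(c["depth"]>0)
    n,l,s,_=cv2.connectedComponentsWithStats(m.astype(np.uint8))
    for i in range(1,n):
        if s[i,4]<15: continue
        q=P[l==i]; r=cv2.minEnclosingCircle(q[:,:2].astype(np.float32))
        print("lid",np.round(r[0],4),"R",round(r[1],4),"z",round(float(np.median(q[:,2])),4),"n",s[i,4],"px",np.round(_[i]))
def force(k=6):
    F=[];T=[]
    for i in range(k): camera("top");o=get_obs();F.append(o["ft_force"]);T.append(o["tau"])
    F=np.array(F);T=np.array(T);print("F",np.round(F.mean(0),2),"sd",np.round(F.std(0),2),"tau",np.round(T.mean(0),2),"sd",np.round(T.std(0),2))
E
python3 - <<'E'
from h import *
st();c=camera("wrist");save(c["frame"],"w1");find(c);pots(c);print("top");pots(camera("top"));force(6);go([0.465,-0.171,0.017])
E
```

```text
t 3.42 eef [ 0.4664 -0.1685  0.2311] F [ 0.15  0.39 -0.5 ] w 0.0857 q [-0.35  0.23 -0.01  1.33  0.    0.89]
pot_a [ 0.4676 -0.1708 -0.0023] 0.92 [258. 167.]
pot_a [ 0.5568 -0.1683 -0.0007] 0.9 [331. 190.]
pot_a [ 0.6702 -0.0423  0.0028] 0.74 [473. 119.]
pot_a [ 5.709e-01 -5.460e-02  3.000e-04] 0.57 [384.  98.]
pot_a [ 0.669  -0.1683  0.004 ] 0.56 [419. 221.]
pot_a [ 0.6522 -0.2773  0.0018] 0.43 [367. 292.]
lid [ 0.5673 -0.0548] R 0.0202 z 0.0338 n 1386 px [392.  97.]
lid [ 0.6666 -0.0418] R 0.0202 z 0.0337 n 1434 px [487. 118.]
lid [ 0.4628 -0.171 ] R 0.0199 z 0.0338 n 1094 px [254. 171.]
lid [ 0.5532 -0.168 ] R 0.0202 z 0.0338 n 1074 px [334. 195.]
lid [ 0.6677 -0.1718] R 0.0201 z 0.0336 n 1071 px [427. 232.]
lid [ 0.6386 -0.2869] R 0.0118 z 0.0334 n 72 px [360. 309.]
top
lid [ 0.6677 -0.0401] R 0.0182 z 0.035 n 42 px [236. 177.]
lid [ 0.6516 -0.2759] R 0.0165 z 0.0325 n 41 px [291. 181.]
lid [0.5729 0.3964] R 0.0198 z 0.0432 n 15 px [131. 197.]
lid [ 0.567  -0.0551] R 0.0169 z 0.0335 n 49 px [239. 200.]
F [ 0.07 -0.02 -0.01] sd [0.39 0.79 0.45] tau [ 2.300e-01 -3.674e+01  2.525e+01 -0.000e+00  1.000e-02 -0.000e+00] sd [0.15 0.03 0.   0.   0.01 0.  ]
turn [-0.001  0.    -0.   ] shift after turn [214.4   0.4  -0.9] tooly [0.945 0.327 0.   ] toolz [ 0.327 -0.945  0.   ] j6 0.88
```

View pics/w1.png

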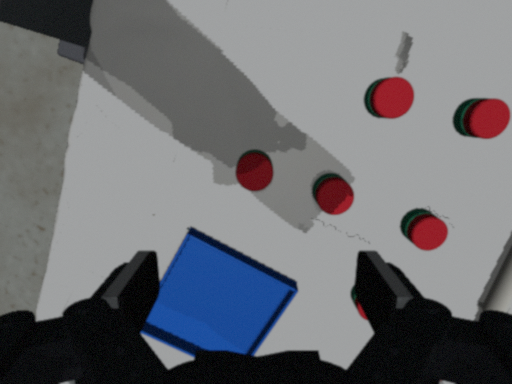

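Blue tray confirmed as deep blue at wrist px (225,295). All the lids fit (R 20 mm, z 34 mm). Next I grasp the nearest pot at (254,171).

Call:
play_rows --pt "34 -4.2 1.2 0 0 0 -0.5" --pt "35 0 0 0 0 0 -0.5" --pt "35 0 0 0 0 0 -0.5" --pt "35 0 0 0 0 0 -0.5" --pt "35 0 0 0 0 0 -0.5" --pt "25 0 0 0 0 0 -0.5" --pt "15 0 0 0 0 0 -0.5" --pt "0 0 0 0 0 0 -0.5" --pt "0 0 0 0 0 0 1" --pt "0 0 0 0 0 0 1" --pt "0 0 0 0 0 0 1" --pt "0 0 0 0 0 0 1" --pt "0 0 0 0 0 0 1" --pt "0 0 0 0 0 0 1" --pt "0 0 0 0 0 0 1" --pt "-10 0 0 0 0 0 1" --pt "-20 0 0 0 0 0 1" --pt "-25 0 0 0 0 0 1" --pt "-5 0 0 0 0 0 1" --pt "0 0 0 0 0 0 1"

```text
clock: 5.53
eef_pos: [0.4633, -0.1743, 0.0794]
tool_rot: [0.411, 0.574, -0.41, 0.578]
ft_force: [0.2, 0.1, -4.1]
grip_width: 0.038
```

```bash
python3 - <<'E'
from h import *
st();force(8);c=camera("scene");save(cv2.resize(c["frame"][160:300,180:340],None,fx=3,fy=3),"s1");st()
w=camera("wrist");save(w["frame"],"w2");pots(w)
E
```

```text
t 5.53 eef [ 0.4633 -0.1743  0.0794] F [ 0.22  0.06 -4.11] w 0.038 q [-0.36  0.35 -0.27  0.95 -0.    0.88]
F [ 0.05 -0.14 -2.65] sd [0.45 0.34 0.35] tau [  0.   -40.38  22.43  -0.     0.    -0.  ] sd [0.   0.36 0.35 0.04 0.   0.  ]
t 5.98 eef [ 0.4612 -0.1736  0.0765] F [-0.08  0.18 -1.1 ] w 0.0375 q [-0.36  0.35 -0.27  0.95 -0.    0.88]
lid [ 0.5641 -0.0566] R 0.0191 z 0.0333 n 2382 px [494.  91.]
lid [ 0.5532 -0.1674] R 0.0201 z 0.0337 n 3322 px [400. 257.]
```

View pics/w2.png

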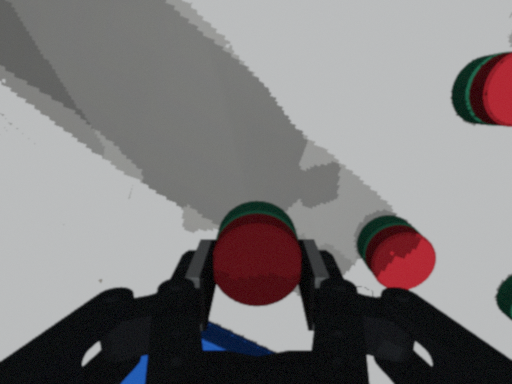

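Full (2.65 N). Next I carry it above the rack and look from there.

Call:
play_rows --pt "-25 0 0 0 0 0 1" --pt "-25 5 -10 0 0 0 1" --pt "-25 15 -20 0 0 0 1" --pt "-25 20 -30 0 0 0 1" --pt "-23 20 -32 0 0 0 1" --pt "0 20 -32 0 0 0 1" --pt "0 20 -32 0 0 0 1" --pt "0 20 -32 0 0 0 1" --pt "0 20 -32 0 0 0 1" --pt "0 20 -32 0 0 0 1" --pt "0 20 -32 0 0 0 1" --pt "0 20 -32 0 0 0 1" --pt "0 20 -32 0 0 0 1" --pt "0 20 -26 0 0 0 1" --pt "0 4 -10 0 0 0 1" --pt "0 0 0 0 0 0 1" --pt "0 0 0 0 0 0 1"

```text
clock: 7.45
eef_pos: [0.5652, 0.2652, 0.1968]
tool_rot: [0.409, 0.576, -0.411, 0.576]
ft_force: [0.8, -0.4, -2.7]
grip_width: 0.0374
```

```bash
cat >> h.py <<'E'
def held(c,o=None):
    "lid of the held pot: offset from TCP in tool axes, mm"
    o=o or get_obs();P=cloud(c);f=cv2.cvtColor(c["frame"],cv2.COLOR_RGB2HSV).astype(int);e=o["eef_pos"]
    R=Ro.from_quat(o["tool_rot"]).as_matrix();L=(P-e)@R*1000
    m=((f[...,0]<8)|(f[...,0]>172))&(f[...,1]>100)&(np.hypot(L[...,1],L[...,2])<45)&(L[...,0]<0)&(L[...,0]>-45)
    n,l,s,_=cv2.connectedComponentsWithStats(m.astype(np.uint8)); i=1+np.argmax(s[1:,4])
    q=L[l==i];zt=np.percentile(q[:,0],20);q=q[abs(q[:,0]-np.median(q[:,0]))<3];r=cv2.minEnclosingCircle(q[:,1:].astype(np.float32))
    print("held lid y,z",np.round(r[0],1),"R",round(r[1],1),"x of top",round(float(np.median(q[:,0])),1),"n",len(q))
E
python3 - <<'E'
from h import *
st();c=camera("wrist");save(c["frame"],"w3");held(c)
for n in("bay_1","keeper_bar","keeper_hinge","rack","beaker"):find(c,n)
go([.522,.342,.1])
E
```

```text
t 7.45 eef [0.5652 0.2652 0.1968] F [ 0.77 -0.41 -2.7 ] w 0.0374 q [ 0.44  0.51  0.31  1.37 -0.    1.68]
held lid y,z [-1.2 -3.9] R 20.7 x of top -14.4 n 5988
bay_1 [0.5403 0.2918 0.0067] 0.85 [244. 139.]
bay_1 [0.5252 0.3439 0.005 ] 0.75 [246.  82.]
bay_1 [0.5535 0.2376 0.0031] 0.68 [239. 192.]
keeper_bar [0.6259 0.2879 0.0388] 0.76 [328. 178.]
keeper_hinge [0.5788 0.2724 0.0197] 0.75 [274. 173.]
rack [0.5535 0.263  0.0029] 0.98 [247. 170.]
beaker [0.7161 0.3918 0.0034] 0.88 [448. 101.]
turn [-0.002  0.    -0.   ] shift after turn [ 98.1 -15.9 -88.4] tooly [0.945 0.327 0.   ] toolz [ 0.327 -0.945  0.   ] j6 1.68
```

View pics/w3.png

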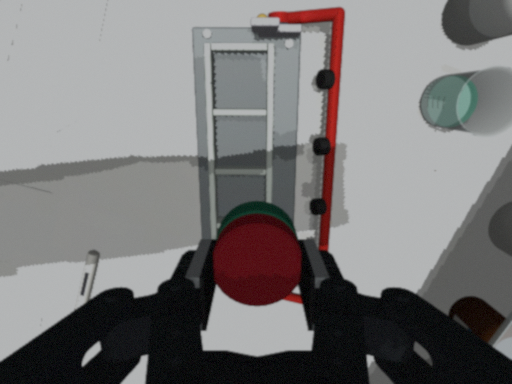

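```bash
python3 - <<'E'
from h import *
o=get_obs();c=camera("wrist");P=cloud(c)
m=(P[...,2]>.019)&(P[...,2]<.028);m[:, :190]=0;m[:,290:]=0;m[230:]=0;m[:30]=0
for yaw in (.31,.32,.333,.345):
    ex=np.array([np.cos(yaw),np.sin(yaw)]);ey=np.array([-ex[1],ex[0]]);X=P[m][:,:2]@ex;Y=P[m][:,:2]@ey
    h,e=np.histogram(Y,bins=np.arange(Y.min(),Y.max(),.002));hx,ex_=np.histogram(X,bins=np.arange(X.min(),X.max(),.002))
    print(yaw,"y",[(round(a,3),b) for a,b in zip(e,h) if b>60],"\n x",[(round(a,3),b) for a,b in zip(ex_,hx) if b>60])
E
```

```text
0.31 y [(np.float64(0.081), np.int64(94)), (np.float64(0.083), np.int64(124)), (np.float64(0.085), np.int64(140)), (np.float64(0.087), np.int64(100)), (np.float64(0.137), np.int64(118)), (np.float64(0.139), np.int64(153)), (np.float64(0.141), np.int64(156)), (np.float64(0.143), np.int64(61)), (np.float64(0.193), np.int64(178)), (np.float64(0.195), np.int64(174)), (np.float64(0.197), np.int64(168))] 
 x [(np.float64(0.568), np.int64(141)), (np.float64(0.57), np.int64(352)), (np.float64(0.572), np.int64(416)), (np.float64(0.574), np.int64(323)), (np.float64(0.576), np.int64(120)), (np.float64(0.578), np.int64(61)), (np.float64(0.624), np.int64(203)), (np.float64(0.626), np.int64(342)), (np.float64(0.628), np.int64(345)), (np.float64(0.63), np.int64(179))]
0.32 y [(np.float64(0.075), np.int64(109)), (np.float64(0.077), np.int64(127)), (np.float64(0.079), np.int64(144)), (np.float64(0.081), np.int64(80)), (np.float64(0.131), np.int64(136)), (np.float64(0.133), np.int64(148)), (np.float64(0.135), np.int64(154)), (np.float64(0.187), np.int64(190)), (np.float64(0.189), np.int64(176)), (np.f
[... 1006 characters left out ...]
4(350))]
0.345 y [(np.float64(0.06), np.int64(122)), (np.float64(0.062), np.int64(127)), (np.float64(0.064), np.int64(170)), (np.float64(0.116), np.int64(145)), (np.float64(0.118), np.int64(149)), (np.float64(0.12), np.int64(138)), (np.float64(0.17), np.int64(107)), (np.float64(0.172), np.int64(177)), (np.float64(0.174), np.int64(169)), (np.float64(0.176), np.int64(126))] 
 x [(np.float64(0.572), np.int64(137)), (np.float64(0.574), np.int64(375)), (np.float64(0.576), np.int64(407)), (np.float64(0.578), np.int64(351)), (np.float64(0.58), np.int64(78)), (np.float64(0.628), np.int64(159)), (np.float64(0.63), np.int64(360)), (np.float64(0.632), np.int64(376)), (np.float64(0.634), np.int64(194))]
```

Call:
play_rows --pt "0 -3 -12 0 0 0 1" --pt "0 -3 -18 0 0 0 1" --pt "0 -3 -18 0 0 0 1" --pt "0 -3 -18 0 0 0 1" --pt "20 -3 -12 0 0 0 1" --pt "25 -1.6 -5.8 0 0 0 1" --pt "25 0 0 0 0 0 1" --pt "25 0 0 0 0 0 1" --pt "10 0 0 0 0 0 1" --pt "0 0 0 0 0 0 1" --pt "0 0 0 0 0 0 1" --pt "0 0 0 0 0 0 1"

```text
clock: 8.8
eef_pos: [0.5239, 0.3396, 0.0947]
tool_rot: [0.411, 0.576, -0.409, 0.576]
ft_force: [-0.4, -0.1, -2.5]
grip_width: 0.0379
```

```bash
cat >> h.py <<'E'
ex=np.array([np.cos(YAW),np.sin(YAW)]);ey=np.array([-ex[1],ex[0]])
BAY=[.603*ex+y*ey for y in (.1535,.0978,.042,-.0138)]
E
python3 - <<'E'
from h import *
st();c=camera("wrist");held(c);o=st()
go([*(BAY[0]+.0012*ex-.0039*ey),.0265])
E
```

```text
t 8.8 eef [0.5239 0.3396 0.0947] F [-0.37 -0.12 -2.46] w 0.0379 q [0.58 0.57 0.13 1.13 0.   1.81]
held lid y,z [-1.4 -2.4] R 20.7 x of top -14.3 n 6054
t 8.85 eef [0.5241 0.3397 0.095 ] F [-0.26 -0.4  -1.43] w 0.0377 q [0.57 0.57 0.13 1.13 0.   1.81]
turn [-0.    -0.001 -0.004] shift after turn [68.5 -2.2  0.1] tooly [0.945 0.327 0.   ] toolz [ 0.327 -0.945  0.   ] j6 1.81
```

Call:
play_rows --pt "20 -1.2 0 0 0 0 1" --pt "20 0 0 0 0 0 1" --pt "15 0 0 0 0 0 1" --pt "8 0 0 0 0 0 1" --pt "4 0 0 0 0 0 1" --pt "1 0 0 0 0 0 1" --pt "0 0 0 0 0 0 1" --pt "0 0 0 0 0 0 1"

```text
clock: 9.52
eef_pos: [0.5226, 0.339, 0.0261]
tool_rot: [0.411, 0.576, -0.409, 0.576]
ft_force: [-0.1, -0.0, -1.8]
grip_width: 0.038
```

```bash
python3 - <<'E'
from h import *
st();force(4);st();c=camera("wrist");held(c)
E
```

```text
t 9.52 eef [0.5226 0.339  0.0261] F [-0.15 -0.05 -1.8 ] w 0.038 q [0.58 0.63 0.05 0.99 0.   1.81]
F [ 0.14  0.1  -2.42] sd [0.65 0.11 0.14] tau [-1.000e-02 -5.288e+01  2.269e+01 -1.000e-02  0.000e+00  0.000e+00] sd [0.   0.1  0.05 0.   0.   0.  ]
t 9.72 eef [0.522  0.3387 0.0255] F [ 0.98  0.15 -2.48] w 0.0377 q [0.58 0.63 0.05 0.99 0.   1.81]
held lid y,z [-1.2 -2.5] R 20.6 x of top -14.9 n 6041
```

Call:
play_rows --pt "1.5 0 0 0 0 0 1" --pt "0 0 0 0 0 0 1" --pt "0 0 0 0 0 0 -0.4" --pt "0 0 0 0 0 0 -0.4" --pt "0 0 0 0 0 0 -0.4" --pt "0 0 0 0 0 0 -0.4" --pt "0 0 0 0 0 0 -0.4" --pt "-10 0 0 0 0 0 -0.4" --pt "-20 0 0 0 0 0 -0.4" --pt "-30 0 0 0 0 0 -0.4" --pt "-35 0 0 0 0 0 -0.4" --pt "-35 0 0 0 0 0 -0.4" --pt "-30 0 0 0 0 0 -0.4" --pt "-15 0 0 0 0 0 -0.4" --pt "0 0 0 0 0 0 -0.4" --pt "0 0 0 0 0 0 -0.4"

```text
clock: 11.1
eef_pos: [0.5222, 0.3388, 0.1999]
tool_rot: [0.411, 0.576, -0.409, 0.576]
ft_force: [0.8, -0.0, 0.2]
grip_width: 0.06
```

```bash
python3 - <<'E'
from h import *
st();c=camera("wrist");pots(c);print("bay1",BAY[0]);force(4)
c=camera("top");find(c);pots(c)
go([.567,-.055,.20])
E
```

```text
t 11.1 eef [0.5222 0.3388 0.1999] F [ 0.78 -0.03  0.17] w 0.06 q [ 0.58  0.5   0.3   1.37 -0.    1.81]
lid [0.5738 0.3535] R 0.0673 z 0.0452 n 1684 px [333. 155.]
lid [0.5195 0.3409] R 0.02 z 0.0399 n 1408 px [256. 175.]
lid [0.6485 0.2046] R 0.0312 z 0.0458 n 230 px [331. 333.]
bay1 [0.51969874 0.34217608]
F [ 0.52 -0.09 -0.32] sd [0.44 0.33 0.36] tau [-0.000e+00 -5.038e+01  2.588e+01  1.000e-02  0.000e+00 -0.000e+00] sd [0.   0.36 0.27 0.01 0.   0.  ]
pot_a [ 5.709e-01 -5.520e-02 -2.000e-04] 0.62 [239. 201.]
pot_a [ 0.6486 -0.2778  0.0039] 0.59 [291. 184.]
pot_a [ 6.718e-01 -1.722e-01 -5.000e-04] 0.58 [266. 179.]
pot_a [0.5261 0.3423 0.0046] 0.58 [147. 211.]
pot_a [ 6.703e-01 -3.890e-02 -3.000e-04] 0.57 [236. 179.]
pot_a [ 0.5546 -0.1654  0.0018] 0.5 [265. 205.]
lid [ 0.6672 -0.0402] R 0.0181 z 0.0329 n 46 px [236. 177.]
lid [ 0.6701 -0.1716] R 0.0156 z 0.0347 n 40 px [266. 177.]
lid [ 0.6512 -0.2758] R 0.0169 z 0.0324 n 38 px [291. 181.]
lid [ 0.5671 -0.0539] R 0.017 z 0.0322 n 50 px [239. 200.]
lid [ 0.5549 -0.1675] R 0.0172 z 0.0334 n 51 px [265. 203.]
lid [0.5191 0.3418] R 0.0186 z 0.0394 n 45 px [145. 210.]
turn [-0.     0.001  0.003] shift after turn [ -3.2 -85.1 386.5] tooly [0.945 0.327 0.   ] toolz [ 0.327 -0.945  0.   ] j6 1.81
```

Call:
play_rows --pt "0 -4 15 0 0 0 -0.5" --pt "0 -7 28 0 0 0 -0.5" --pt "0 -7 32 0 0 0 -0.5" --pt "0 -7 32 0 0 0 -0.5" --pt "0 -7 32 0 0 0 -0.5" --pt "0 -7 32 0 0 0 -0.5" --pt "0 -7 32 0 0 0 -0.5" --pt "0 -7 32 0 0 0 -0.5" --pt "0 -7 32 0 0 0 -0.5" --pt "0 -7 32 0 0 0 -0.5" --pt "0 -7 32 0 0 0 -0.5" --pt "20 -7 30 0 0 0 -0.5" --pt "25 -4 17 0 0 0 -0.5" --pt "25 0 8 0 0 0 -0.5" --pt "20 0 0 0 0 0 -0.5" --pt "10 0 0 0 0 0 -0.5" --pt "0 0 0 0 0 0 -0.5" --pt "0 0 0 0 0 0 -0.5" --pt "0 0 0 0 0 0 -0.5"

```text
clock: 13.03
eef_pos: [0.5684, -0.054, 0.0997]
tool_rot: [0.41, 0.575, -0.41, 0.577]
ft_force: [0.2, 0.2, 0.9]
grip_width: 0.0641
```

```bash
python3 - <<'E'
from h import *
st();c=camera("wrist");pots(c);st();go([.567,-.0545,.017]);force(4)
E
```

```text
t 13.03 eef [ 0.5684 -0.054   0.0997] F [0.23 0.16 0.91] w 0.0641 q [-0.09  0.46 -0.03  1.08 -0.    1.14]
lid [ 0.5679 -0.0543] R 0.0199 z 0.0339 n 2716 px [258. 209.]
lid [ 0.6673 -0.0406] R 0.0202 z 0.0337 n 2776 px [399. 236.]
lid [ 0.5538 -0.1664] R 0.0198 z 0.0336 n 1740 px [194. 332.]
lid [ 0.6604 -0.1546] R 0.0051 z 0.0251 n 68 px [326. 357.]
t 13.08 eef [ 0.5687 -0.0539  0.1   ] F [-0.96 -0.64  0.47] w 0.0641 q [-0.09  0.46 -0.03  1.08 -0.    1.14]
turn [ 0.001  0.001 -0.003] shift after turn [83.  -1.8 -0. ] tooly [0.945 0.327 0.   ] toolz [ 0.327 -0.945  0.   ] j6 1.14
F [ 0.09 -0.64 -0.1 ] sd [0.43 0.37 0.2 ] tau [-6.000e-02 -4.534e+01  2.300e+01 -1.000e-02 -0.000e+00 -0.000e+00] sd [0.04 0.15 0.09 0.01 0.   0.  ]
```

Well placed. Descend, grip, lift to the same height and weigh.

Call:
play_rows --pt "20 -1 0 0 0 0 -0.5" --pt "30 0 0 0 0 0 -0.5" --pt "20 0 0 0 0 0 -0.5" --pt "10 0 0 0 0 0 -0.5" --pt "3 0 0 0 0 0 -0.5" --pt "0 0 0 0 0 0 1" --pt "0 0 0 0 0 0 1" --pt "0 0 0 0 0 0 1" --pt "0 0 0 0 0 0 1" --pt "0 0 0 0 0 0 1" --pt "0 0 0 0 0 0 1" --pt "-10 0 0 0 0 0 1" --pt "-20 0 0 0 0 0 1" --pt "-30 0 0 0 0 0 1" --pt "-23 0 0 0 0 0 1" --pt "0 0 0 0 0 0 1" --pt "0 0 0 0 0 0 1"

```text
clock: 14.7
eef_pos: [0.5678, -0.0546, 0.1003]
tool_rot: [0.411, 0.575, -0.41, 0.577]
ft_force: [0.6, 0.9, -1.2]
grip_width: 0.0376
```

```bash
python3 - <<'E'
from h import *
force(8);o=st();c=camera("wrist");held(c)
print("bay2");go([*BAY[1],.2]);
ty=-.19;tx=np.array([np.cos(ty),np.sin(ty)]);tyv=np.array([-tx[1],tx[0]])
print("tray");
for a,b in((.036,.036),(.036,-.036),(-.036,.036),(-.036,-.036)):
  p=np.array([.4745,-.3515])+a*tx+b*tyv;print(np.round(p,4));go([*p,.1])
E
```

```text
F [-0.41 -0.2  -0.76] sd [0.4  0.68 0.59] tau [-0.000e+00 -4.630e+01  2.349e+01 -1.000e-02 -0.000e+00 -0.000e+00] sd [0.   0.45 0.39 0.03 0.   0.  ]
t 15.1 eef [ 0.5658 -0.0544  0.0972] F [ 0.36  0.7  -0.11] w 0.0376 q [-0.1   0.47 -0.03  1.08 -0.    1.14]
held lid y,z [-1.4 -1.1] R 20.9 x of top -16.7 n 6050
bay2
turn [-0.    -0.001  0.001] shift after turn [-102.6   85.9 -334.3] tooly [0.945 0.327 0.   ] toolz [ 0.327 -0.945  0.   ] j6 1.14
tray
[ 0.5167 -0.3229]
turn [-0.    -0.001  0.001] shift after turn [  -2.6 -134.4  237.6] tooly [0.945 0.327 0.   ] toolz [ 0.327 -0.945  0.   ] j6 1.14
[ 0.5031 -0.3937]
turn [-0.    -0.001  0.001] shift after turn [  -2.6 -170.4  300. ] tooly [0.945 0.327 0.   ] toolz [ 0.327 -0.945  0.   ] j6 1.14
[ 0.4459 -0.3093]
turn [-0.    -0.001  0.001] shift after turn [  -2.6 -196.8  201.7] tooly [0.945 0.327 0.   ] toolz [ 0.327 -0.945  0.   ] j6 1.14
[ 0.4323 -0.3801]
turn [-0.    -0.001  0.001] shift after turn [  -2.6 -232.7  264. ] tooly [0.945 0.327 0.   ] toolz [ 0.327 -0.945  0.   ] j6 1.14
```

Empty (0.7 N). Into the tray at the far-right spot.

Call:
play_rows --pt "0 -6 10 0 0 0 1" --pt "0 -14 22 0 0 0 1" --pt "0 -17 30 0 0 0 1" --pt "0 -17 30 0 0 0 1" --pt "0 -17 30 0 0 0 1" --pt "0 -17 30 0 0 0 1" --pt "0 -17 30 0 0 0 1" --pt "0 -17 30 0 0 0 1" --pt "0 -17 30 0 0 0 1" --pt "0 -17 30 0 0 0 1" --pt "0 -12 20 0 0 0 1" --pt "0 -4 7 0 0 0 1" --pt "10 0 0 0 0 0 1" --pt "25 0 0 0 0 0 1" --pt "25 0 0 0 0 0 1" --pt "12 0 0 0 0 0 1" --pt "4 0 0 0 0 0 1" --pt "2 0 0 0 0 0 1" --pt "0 0 0 0 0 0 1" --pt "0 0 0 0 0 0 1"

```text
clock: 16.82
eef_pos: [0.5018, -0.3921, 0.0207]
tool_rot: [0.41, 0.576, -0.41, 0.576]
ft_force: [-1.7, 1.0, 3.0]
grip_width: 0.0377
```

Call:
play_rows --pt "0 0 0 0 0 0 1" --pt "0 0 0 0 0 0 -0.4" --pt "0 0 0 0 0 0 -0.4" --pt "0 0 0 0 0 0 -0.4" --pt "0 0 0 0 0 0 -0.4" --pt "0 0 0 0 0 0 -0.4" --pt "-10 0 0 0 0 0 -0.4" --pt "-25 0 0 0 0 0 -0.4" --pt "-35 0 0 0 0 0 -0.4" --pt "-35 0 0 0 0 0 -0.4" --pt "-15 0 0 0 0 0 -0.4" --pt "0 0 0 0 0 0 -0.4" --pt "0 0 0 0 0 0 -0.4"

```text
clock: 17.9
eef_pos: [0.5025, -0.394, 0.1425]
tool_rot: [0.41, 0.575, -0.41, 0.577]
ft_force: [0.1, 0.6, -0.0]
grip_width: 0.0599
```

```bash
python3 - <<'E'
from h import *
st();c=camera("wrist");pots(c);print("top");c=camera("top");find(c);pots(c);st()
go([.5545,-.167,.1])
E
```

```text
t 17.9 eef [ 0.5025 -0.394   0.1425] F [ 0.07  0.57 -0.04] w 0.0599 q [-0.66  0.56  0.25  1.26  0.    0.57]
lid [ 0.649  -0.2776] R 0.0197 z 0.0336 n 2203 px [490. 112.]
lid [ 0.5008 -0.3919] R 0.0194 z 0.0379 n 1949 px [257. 190.]
top
pot_a [ 0.5568 -0.1646 -0.0008] 0.63 [265. 204.]
pot_a [ 0.6734 -0.1693  0.0022] 0.61 [266. 178.]
pot_a [ 6.724e-01 -4.150e-02 -4.000e-04] 0.5 [237. 178.]
pot_a [0.5243 0.3404 0.0055] 0.49 [147. 211.]
pot_a [ 0.6493 -0.2761  0.0009] 0.44 [290. 184.]
lid [ 0.6694 -0.0401] R 0.0167 z 0.0304 n 45 px [236. 177.]
lid [ 0.6694 -0.1717] R 0.0156 z 0.0336 n 42 px [266. 177.]
lid [ 0.6528 -0.2756] R 0.0145 z 0.0332 n 33 px [291. 181.]
lid [0.5743 0.3962] R 0.0211 z 0.0435 n 16 px [131. 197.]
lid [ 0.5532 -0.1662] R 0.0184 z 0.0347 n 50 px [265. 203.]
lid [0.5196 0.3433] R 0.0205 z 0.0385 n 64 px [145. 210.]
t 18.05 eef [ 0.5008 -0.3926  0.1387] F [-0.56  0.09  0.23] w 0.0596 q [-0.66  0.56  0.25  1.26 -0.    0.57]
turn [-0.    -0.003  0.002] shift after turn [  38.7  124.5 -195.6] tooly [0.945 0.327 0.   ] toolz [ 0.327 -0.945  0.   ] j6 0.57
```

Call:
play_rows --pt "0 6 -10 0 0 0 -0.5" --pt "0 14 -22 0 0 0 -0.5" --pt "0 17 -28 0 0 0 -0.5" --pt "0 17 -28 0 0 0 -0.5" --pt "0 17 -28 0 0 0 -0.5" --pt "0 17 -28 0 0 0 -0.5" --pt "0 17 -28 0 0 0 -0.5" --pt "0 12 -18 0 0 0 -0.5" --pt "0 5 -8 0 0 0 -0.5" --pt "20 0 0 0 0 0 -0.5" --pt "30 0 0 0 0 0 -0.5" --pt "30 0 0 0 0 0 -0.5" --pt "25 0 0 0 0 0 -0.5" --pt "15 0 0 0 0 0 -0.5" --pt "5 0 0 0 0 0 -0.5" --pt "0 0 0 0 0 0 -0.5" --pt "0 0 0 0 0 0 -0.5"

```text
clock: 19.47
eef_pos: [0.5524, -0.1665, 0.0154]
tool_rot: [0.41, 0.576, -0.41, 0.576]
ft_force: [0.7, 0.2, 0.7]
grip_width: 0.064
```

Call:
play_rows --pt "0 0 0 0 0 0 1" --pt "0 0 0 0 0 0 1" --pt "0 0 0 0 0 0 1" --pt "0 0 0 0 0 0 1" --pt "0 0 0 0 0 0 1" --pt "0 0 0 0 0 0 1" --pt "-10 0 0 0 0 0 1" --pt "-20 0 0 0 0 0 1" --pt "-30 0 0 0 0 0 1" --pt "-23 0 0 0 0 0 1" --pt "0 0 0 0 0 0 1" --pt "0 0 0 0 0 0 1"

```text
clock: 20.47
eef_pos: [0.5532, -0.1666, 0.0999]
tool_rot: [0.411, 0.575, -0.41, 0.577]
ft_force: [-0.8, -0.8, -2.8]
grip_width: 0.038
```

```bash
python3 - <<'E'
from h import *
force(8);o=st();c=camera("wrist");held(c)
print("bay2");go([*BAY[1],.1]);print("trayA");go([.5167,-.3229,.1])
E
```

```text
F [-0.58  0.15 -2.46] sd [0.44 0.47 0.4 ] tau [-0.000e+00 -4.816e+01  2.428e+01 -1.000e-02 -1.000e-02 -0.000e+00] sd [0.   0.53 0.45 0.05 0.   0.  ]
t 20.87 eef [ 0.5516 -0.1661  0.0971] F [-1.12  0.2  -2.11] w 0.0378 q [-0.29  0.48 -0.01  1.08 -0.    0.95]
held lid y,z [-1.5  0. ] R 20.5 x of top -16.2 n 5974
bay2
turn [-0.    -0.001  0.001] shift after turn [  -2.6  135.8 -435.2] tooly [0.945 0.327 0.   ] toolz [ 0.327 -0.945  0.   ] j6 0.95
trayA
turn [-0.    -0.001  0.001] shift after turn [ -2.6 -84.4 136.7] tooly [0.945 0.327 0.   ] toolz [ 0.327 -0.945  0.   ] j6 0.95
```

Full, goes to bay 2.

Call:
play_rows --pt "0 4 -12 0 0 0 1" --pt "0 8 -25 0 0 0 1" --pt "0 10 -32 0 0 0 1" --pt "0 10 -33 0 0 0 1" --pt "0 10 -33 0 0 0 1" --pt "0 10 -33 0 0 0 1" --pt "0 10 -33 0 0 0 1" --pt "0 10 -33 0 0 0 1" --pt "0 10 -33 0 0 0 1" --pt "0 10 -33 0 0 0 1" --pt "0 10 -33 0 0 0 1" --pt "0 10 -33 0 0 0 1" --pt "0 10 -33 0 0 0 1" --pt "0 8 -22 0 0 0 1" --pt "0 4 -11 0 0 0 1" --pt "0 1.3 -4 0 0 0 1" --pt "0 0 0 0 0 0 1" --pt "0 0 0 0 0 0 1" --pt "0 0 0 0 0 0 1"

```text
clock: 22.5
eef_pos: [0.5376, 0.2884, 0.0981]
tool_rot: [0.41, 0.576, -0.411, 0.576]
ft_force: [0.6, -0.2, -2.1]
grip_width: 0.0381
```

```bash
python3 - <<'E'
from h import *
st();c=camera("wrist");held(c);force(4);st();go([*(BAY[1]+.001*ex),.024])
E
```

```text
t 22.5 eef [0.5376 0.2884 0.0981] F [ 0.58 -0.22 -2.12] w 0.0381 q [ 0.49  0.54  0.1   1.13 -0.    1.73]
held lid y,z [-1.5  0.8] R 20.8 x of top -16.4 n 5988
F [ 0.05 -0.42 -2.37] sd [0.54 0.38 0.24] tau [ 1.100e-01 -5.072e+01  2.438e+01  1.000e-02 -0.000e+00 -0.000e+00] sd [0.1  0.03 0.01 0.   0.   0.  ]
t 22.75 eef [0.5379 0.289  0.0984] F [ 0.14 -1.   -2.07] w 0.0376 q [ 0.49  0.54  0.1   1.13 -0.    1.73]
turn [-0.002  0.    -0.   ] shift after turn [74.4  1.2 -0.5] tooly [0.945 0.327 0.   ] toolz [ 0.327 -0.945  0.   ] j6 1.73
```

Call:
play_rows --pt "20 0.5 -0.5 0 0 0 1" --pt "25 0 0 0 0 0 1" --pt "15 0 0 0 0 0 1" --pt "8 0 0 0 0 0 1" --pt "5 0 0 0 0 0 1" --pt "2 0 0 0 0 0 1" --pt "0 0 0 0 0 0 1" --pt "0 0 0 0 0 0 1" --pt "0 0 0 0 0 0 -0.4" --pt "0 0 0 0 0 0 -0.4" --pt "0 0 0 0 0 0 -0.4" --pt "0 0 0 0 0 0 -0.4" --pt "0 0 0 0 0 0 -0.4" --pt "-10 0 0 0 0 0 -0.4" --pt "-20 0 0 0 0 0 -0.4" --pt "-30 0 0 0 0 0 -0.4" --pt "-30 0 0 0 0 0 -0.4" --pt "-20 0 0 0 0 0 -0.4" --pt "0 0 0 0 0 0 -0.4" --pt "0 0 0 0 0 0 -0.4"

```text
clock: 24.42
eef_pos: [0.5391, 0.2913, 0.1358]
tool_rot: [0.412, 0.575, -0.409, 0.577]
ft_force: [-0.1, -0.2, -1.3]
grip_width: 0.0598
```

```bash
python3 - <<'E'
from h import *
st();c=camera("wrist");pots(c);print("bay2",BAY[1]);c=camera("top");print("top");pots(c);find(c);st();go([.667,-.041,.135])
E
```

```text
t 24.42 eef [0.5391 0.2913 0.1358] F [-0.12 -0.24 -1.26] w 0.0598 q [ 0.5   0.51  0.15  1.21 -0.    1.73]
lid [0.5792 0.3369] R 0.0832 z 0.0454 n 3576 px [360. 116.]
lid [0.5194 0.3404] R 0.0199 z 0.0399 n 2437 px [255. 126.]
lid [0.5379 0.2897] R 0.0201 z 0.0398 n 2163 px [256. 198.]
bay2 [0.53790594 0.28953591]
top
lid [ 0.6661 -0.0401] R 0.0188 z 0.0324 n 44 px [236. 177.]
lid [ 0.6707 -0.1716] R 0.0157 z 0.0329 n 38 px [266. 177.]
lid [ 0.6515 -0.2762] R 0.0154 z 0.0322 n 35 px [291. 181.]
lid [0.5406 0.2874] R 0.0147 z 0.0402 n 36 px [158. 206.]
lid [ 0.501  -0.3907] R 0.0158 z 0.0372 n 41 px [318. 216.]
pot_a [0.5414 0.2926 0.0066] 0.62 [158. 207.]
pot_a [ 0.5041 -0.391   0.0071] 0.61 [317. 216.]
pot_a [ 6.729e-01 -1.700e-01  6.000e-04] 0.6 [266. 178.]
pot_a [ 0.6733 -0.0415 -0.0033] 0.58 [237. 178.]
pot_a [ 0.6488 -0.2797  0.0032] 0.58 [291. 184.]
t 24.57 eef [0.537  0.2901 0.132 ] F [-1.07 -0.45 -0.98] w 0.0599 q [ 0.5   0.52  0.15  1.21 -0.    1.73]
turn [0.    0.    0.003] shift after turn [ -3.   14.6 355.4] tooly [0.945 0.327 0.   ] toolz [ 0.327 -0.945  0.   ] j6 1.73
```

Call:
play_rows --pt "0 0 12 0 0 0 -0.5" --pt "0 1 24 0 0 0 -0.5" --pt "0 1 30 0 0 0 -0.5" --pt "0 1 30 0 0 0 -0.5" --pt "0 1 30 0 0 0 -0.5" --pt "0 1 30 0 0 0 -0.5" --pt "0 2 30 0 0 0 -0.5" --pt "0 2 30 0 0 0 -0.5" --pt "0 2 30 0 0 0 -0.5" --pt "0 2 30 0 0 0 -0.5" --pt "0 1 30 0 0 0 -0.5" --pt "0 0 25 0 0 0 -0.5" --pt "0 0 15 0 0 0 -0.5" --pt "0 0 8 0 0 0 -0.5" --pt "20 0 0 0 0 0 -0.5" --pt "30 0 0 0 0 0 -0.5" --pt "30 0 0 0 0 0 -0.5" --pt "22 0 0 0 0 0 -0.5" --pt "11 0 0 0 0 0 -0.5" --pt "4 0 0 0 0 0 -0.5"

```text
clock: 26.23
eef_pos: [0.6644, -0.0384, 0.0131]
tool_rot: [0.409, 0.578, -0.411, 0.574]
ft_force: [-0.3, 0.4, 0.5]
grip_width: 0.0641
```

Call:
play_rows --pt "0 0 0 0 0 0 -0.5" --pt "0 0 0 0 0 0 1" --pt "0 0 0 0 0 0 1" --pt "0 0 0 0 0 0 1" --pt "0 0 0 0 0 0 1" --pt "0 0 0 0 0 0 1" --pt "0 0 0 0 0 0 1" --pt "-10 0 0 0 0 0 1" --pt "-20 0 0 0 0 0 1" --pt "-30 0 0 0 0 0 1" --pt "-23 0 0 0 0 0 1" --pt "0 0 0 0 0 0 1" --pt "0 0 0 0 0 0 1"

```text
clock: 27.32
eef_pos: [0.6683, -0.0395, 0.102]
tool_rot: [0.411, 0.574, -0.409, 0.577]
ft_force: [-0.5, -0.4, -0.3]
grip_width: 0.0377
```

```bash
python3 - <<'E'
from h import *
st();force(8);o=st();c=camera("wrist");held(c)
print("bay3");go([*(BAY[2]+.001*ex),.1]);print("trayA");go([.5167,-.3229,.1])
E
```

```text
t 27.32 eef [ 0.6683 -0.0395  0.102 ] F [-0.51 -0.37 -0.35] w 0.0377 q [-0.06  0.65  0.3   1.21 -0.    1.18]
F [-0.08 -0.23 -0.69] sd [0.62 0.32 0.55] tau [ -0.   -55.83  24.98  -0.    -0.    -0.  ] sd [0.   0.58 0.42 0.03 0.   0.  ]
t 27.72 eef [ 0.6662 -0.0393  0.0981] F [ 0.46 -0.09 -0.73] w 0.0374 q [-0.06  0.65  0.29  1.21  0.    1.18]
held lid y,z [-1.6  0.8] R 20.7 x of top -14.8 n 5855
bay3
turn [-0.    -0.001  0.001] shift after turn [  -1.7  -13.  -297. ] tooly [0.945 0.327 0.   ] toolz [ 0.327 -0.945  0.   ] j6 1.18
trayA
turn [-0.    -0.001  0.001] shift after turn [  -1.7 -234.2  219.1] tooly [0.945 0.327 0.   ] toolz [ 0.327 -0.945  0.   ] j6 1.18
```

Empty, goes to tray spot A.

Call:
play_rows --pt "0 -10 9 0 0 0 1" --pt "0 -20 19 0 0 0 1" --pt "0 -25 23 0 0 0 1" --pt "0 -25 23 0 0 0 1" --pt "0 -25 23 0 0 0 1" --pt "0 -25 23 0 0 0 1" --pt "0 -25 23 0 0 0 1" --pt "0 -25 23 0 0 0 1" --pt "0 -25 23 0 0 0 1" --pt "0 -18 18 0 0 0 1" --pt "0 -9 9 0 0 0 1" --pt "0 -3 3 0 0 0 1" --pt "10 0 0 0 0 0 1" --pt "25 0 0 0 0 0 1" --pt "25 0 0 0 0 0 1" --pt "12 0 0 0 0 0 1" --pt "4 0 0 0 0 0 1" --pt "1 0 0 0 0 0 1" --pt "0 0 0 0 0 0 1" --pt "0 0 0 0 0 0 1"

```text
clock: 29.43
eef_pos: [0.517, -0.3216, 0.0217]
tool_rot: [0.41, 0.577, -0.409, 0.576]
ft_force: [0.3, 0.6, -0.4]
grip_width: 0.0379
```

Call:
play_rows --pt "0 0 0 0 0 0 1" --pt "0 0 0 0 0 0 -0.4" --pt "0 0 0 0 0 0 -0.4" --pt "0 0 0 0 0 0 -0.4" --pt "0 0 0 0 0 0 -0.4" --pt "0 0 0 0 0 0 -0.4" --pt "-10 0 0 0 0 0 -0.4" --pt "-25 0 0 0 0 0 -0.4" --pt "-35 0 0 0 0 0 -0.4" --pt "-35 0 0 0 0 0 -0.4" --pt "-12 0 0 0 0 0 -0.4" --pt "0 0 0 0 0 0 -0.4" --pt "0 0 0 0 0 0 -0.4"

```text
clock: 30.52
eef_pos: [0.517, -0.3236, 0.1409]
tool_rot: [0.41, 0.575, -0.41, 0.577]
ft_force: [0.2, 0.4, -0.7]
grip_width: 0.0598
```

```bash
python3 - <<'E'
from h import *
st();c=camera("wrist");pots(c);print("top");c=camera("top");find(c);pots(c);find(c,"specimen_jar");st()
go([.652,-.2765,.14])
E
```

```text
t 30.52 eef [ 0.517  -0.3236  0.1409] F [ 0.22  0.36 -0.68] w 0.0598 q [-0.56  0.5   0.15  1.22  0.    0.68]
lid [ 0.6612 -0.1762] R 0.0179 z 0.0303 n 758 px [503.  72.]
lid [ 0.6492 -0.277 ] R 0.0198 z 0.0337 n 2154 px [435. 191.]
lid [ 0.5155 -0.3233] R 0.0195 z 0.0379 n 1967 px [257. 193.]
lid [ 0.5011 -0.3923] R 0.0201 z 0.0377 n 1781 px [213. 262.]
lid [ 0.7127 -0.3174] R 0.0179 z 0.053 n 220 px [493. 268.]
top
pot_a [0.5419 0.2918 0.0076] 0.62 [159. 207.]
pot_a [ 0.5058 -0.3923  0.0056] 0.6 [318. 216.]
pot_a [ 0.6726 -0.1686  0.0007] 0.59 [266. 178.]
pot_a [0.5213 0.3413 0.0064] 0.59 [147. 212.]
pot_a [ 0.6517 -0.2792  0.0012] 0.44 [291. 183.]
lid [ 0.67   -0.1717] R 0.0152 z 0.0332 n 40 px [266. 177.]
lid [ 0.6495 -0.2796] R 0.0167 z 0.0351 n 35 px [291. 181.]
lid [0.5763 0.3963] R 0.0228 z 0.0436 n 16 px [131. 197.]
lid [0.5386 0.2905] R 0.0199 z 0.0385 n 66 px [158. 206.]
lid [0.5215 0.3395] R 0.0194 z 0.0404 n 64 px [145. 210.]
lid [ 0.5017 -0.3889] R 0.0158 z 0.0381 n 41 px [318. 216.]
specimen_jar [ 0.7288 -0.3228 -0.0008] 0.48 [301. 166.]
t 30.72 eef [ 0.5153 -0.3225  0.1374] F [-0.51  0.45  0.16] w 0.0596 q [-0.56  0.51  0.15  1.22  0.    0.68]
turn [-0.    -0.003  0.002] shift after turn [ -2.6 144.3   1.3] tooly [0.945 0.327 0.   ] toolz [ 0.327 -0.945  0.   ] j6 0.68
```

Call:
play_rows --pt "0 10 0 0 0 0 -0.5" --pt "0 22 0 0 0 0 -0.5" --pt "0 30 0 0 0 0 -0.5" --pt "0 30 0 0 0 0 -0.5" --pt "0 25 0 0 0 0 -0.5" --pt "0 16 0 0 0 0 -0.5" --pt "0 8 0 0 0 0 -0.5" --pt "15 0 0 0 0 0 -0.5" --pt "25 0 0 0 0 0 -0.5" --pt "30 0 0 0 0 0 -0.5" --pt "30 0 0 0 0 0 -0.5" --pt "15 0 0 0 0 0 -0.5" --pt "5 0 0 0 0 0 -0.5" --pt "0 0 0 0 0 0 -0.5" --pt "0 0 0 0 0 0 -0.5"

```text
clock: 31.97
eef_pos: [0.6499, -0.2773, 0.0197]
tool_rot: [0.41, 0.576, -0.41, 0.576]
ft_force: [1.0, 0.2, -0.2]
grip_width: 0.0642
```

Call:
play_rows --pt "0 0 0 0 0 0 1" --pt "0 0 0 0 0 0 1" --pt "0 0 0 0 0 0 1" --pt "0 0 0 0 0 0 1" --pt "0 0 0 0 0 0 1" --pt "0 0 0 0 0 0 1" --pt "-10 0 0 0 0 0 1" --pt "-20 0 0 0 0 0 1" --pt "-30 0 0 0 0 0 1" --pt "-20 0 0 0 0 0 1" --pt "0 0 0 0 0 0 1" --pt "0 0 0 0 0 0 1"

```text
clock: 32.97
eef_pos: [0.6508, -0.2775, 0.1017]
tool_rot: [0.411, 0.574, -0.41, 0.577]
ft_force: [-0.1, -0.0, -0.0]
grip_width: 0.0373
```

```bash
python3 - <<'E'
from h import *
st();force(8);o=st();c=camera("wrist");held(c)
print("bay3");go([*(BAY[2]+.001*ex),.1]);print("trayC");go([.4459,-.3093,.1])
E
```

```text
t 32.97 eef [ 0.6508 -0.2775  0.1017] F [-0.1  -0.02 -0.04] w 0.0373 q [-0.4   0.73  0.44  1.28  0.    0.83]
F [-0.23  0.16 -0.85] sd [0.34 0.56 0.74] tau [  0.   -59.52  25.51   0.    -0.     0.  ] sd [0.   0.67 0.44 0.03 0.   0.  ]
t 33.37 eef [ 0.649  -0.2768  0.098 ] F [-0.79 -0.31 -0.15] w 0.0374 q [-0.4   0.73  0.44  1.28 -0.    0.83]
held lid y,z [-1.5 -1.7] R 20.5 x of top -11.6 n 5670
bay3
turn [-0.    -0.001  0.001] shift after turn [  -1.8   81.  -515.9] tooly [0.945 0.327 0.   ] toolz [ 0.327 -0.945  0.   ] j6 0.83
trayC
turn [-0.    -0.001  0.001] shift after turn [  -1.8 -202.7  -35.8] tooly [0.945 0.327 0.   ] toolz [ 0.327 -0.945  0.   ] j6 0.83
```

Empty, goes to tray spot C.

Call:
play_rows --pt "0 -10 -2 0 0 0 1" --pt "0 -22 -4 0 0 0 1" --pt "0 -30 -5 0 0 0 1" --pt "0 -30 -5 0 0 0 1" --pt "0 -30 -5 0 0 0 1" --pt "0 -30 -5 0 0 0 1" --pt "0 -27 -5 0 0 0 1" --pt "0 -17 -3 0 0 0 1" --pt "0 -7.5 -1.5 0 0 0 1" --pt "10 0 0 0 0 0 1" --pt "25 0 0 0 0 0 1" --pt "21 0 0 0 0 0 1" --pt "12 0 0 0 0 0 1" --pt "4 0 0 0 0 0 1" --pt "2 0 0 0 0 0 1" --pt "0 0 0 0 0 0 1" --pt "0 0 0 0 0 0 1"

```text
clock: 34.83
eef_pos: [0.4461, -0.3091, 0.0259]
tool_rot: [0.41, 0.577, -0.41, 0.576]
ft_force: [-5.6, 3.7, 11.2]
grip_width: 0.037
```

Call:
play_rows --pt "0 0 0 0 0 0 1" --pt "0 0 0 0 0 0 -0.4" --pt "0 0 0 0 0 0 -0.4" --pt "0 0 0 0 0 0 -0.4" --pt "0 0 0 0 0 0 -0.4" --pt "0 0 0 0 0 0 -0.4" --pt "-10 0 0 0 0 0 -0.4" --pt "-25 0 0 0 0 0 -0.4" --pt "-35 0 0 0 0 0 -0.4" --pt "-35 0 0 0 0 0 -0.4" --pt "-10 0 0 0 0 0 -0.4" --pt "0 0 0 0 0 0 -0.4" --pt "0 0 0 0 0 0 -0.4"

```text
clock: 35.92
eef_pos: [0.446, -0.3103, 0.141]
tool_rot: [0.41, 0.575, -0.41, 0.577]
ft_force: [-0.2, 0.1, -0.6]
grip_width: 0.0595
```

```bash
python3 - <<'E'
from h import *
st();c=camera("wrist");pots(c);print("top");c=camera("top");find(c);pots(c);st()
go([.669,-.1718,.14])
E
```

```text
t 35.92 eef [ 0.446  -0.3103  0.141 ] F [-0.22  0.11 -0.6 ] w 0.0595 q [-0.61  0.38 -0.04  1.15  0.    0.63]
lid [ 0.4444 -0.3084] R 0.0196 z 0.0379 n 1975 px [257. 191.]
lid [ 0.5156 -0.3235] R 0.0201 z 0.0377 n 1522 px [333. 231.]
lid [ 0.5001 -0.3921] R 0.0201 z 0.0377 n 1674 px [287. 299.]
top
pot_a [0.5224 0.342  0.0064] 0.65 [147. 211.]
pot_a [0.5412 0.2905 0.0065] 0.51 [159. 207.]
pot_a [ 6.721e-01 -1.711e-01 -2.000e-04] 0.45 [266. 178.]
lid [ 0.6698 -0.172 ] R 0.0157 z 0.0307 n 39 px [266. 177.]
lid [0.5397 0.2893] R 0.0205 z 0.0391 n 67 px [158. 206.]
lid [0.5208 0.3421] R 0.0201 z 0.0382 n 65 px [145. 210.]
t 36.07 eef [ 0.4445 -0.3092  0.1384] F [-0.4   0.66 -0.61] w 0.0602 q [-0.61  0.38 -0.05  1.15  0.    0.63]
turn [-0.    -0.003  0.002] shift after turn [ -1.6 257.1 -56.5] tooly [0.945 0.327 0.   ] toolz [ 0.327 -0.945  0.   ] j6 0.63
```

Call:
play_rows --pt "0 10 -2 0 0 0 -0.5" --pt "0 22 -5 0 0 0 -0.5" --pt "0 32 -7 0 0 0 -0.5" --pt "0 32 -7 0 0 0 -0.5" --pt "0 32 -7 0 0 0 -0.5" --pt "0 32 -7 0 0 0 -0.5" --pt "0 32 -7 0 0 0 -0.5" --pt "0 30 -7 0 0 0 -0.5" --pt "0 20 -5 0 0 0 -0.5" --pt "0 10 -2 0 0 0 -0.5" --pt "0 3 -1 0 0 0 -0.5" --pt "15 0 0 0 0 0 -0.5" --pt "30 0 0 0 0 0 -0.5" --pt "30 0 0 0 0 0 -0.5" --pt "28 0 0 0 0 0 -0.5" --pt "15 0 0 0 0 0 -0.5" --pt "5 0 0 0 0 0 -0.5" --pt "0 0 0 0 0 0 -0.5" --pt "0 0 0 0 0 0 -0.5"

```text
clock: 37.65
eef_pos: [0.6682, -0.173, 0.0176]
tool_rot: [0.41, 0.576, -0.41, 0.576]
ft_force: [0.8, 0.8, -0.5]
grip_width: 0.0643
```

Call:
play_rows --pt "0 0 0 0 0 0 1" --pt "0 0 0 0 0 0 1" --pt "0 0 0 0 0 0 1" --pt "0 0 0 0 0 0 1" --pt "0 0 0 0 0 0 1" --pt "0 0 0 0 0 0 1" --pt "-10 0 0 0 0 0 1" --pt "-20 0 0 0 0 0 1" --pt "-30 0 0 0 0 0 1" --pt "-22 0 0 0 0 0 1" --pt "0 0 0 0 0 0 1" --pt "0 0 0 0 0 0 1"

```text
clock: 38.65
eef_pos: [0.669, -0.173, 0.101]
tool_rot: [0.411, 0.575, -0.41, 0.577]
ft_force: [0.1, 0.2, -3.5]
grip_width: 0.0376
```

```bash
python3 - <<'E'
from h import *
st();force(8);o=st();c=camera("wrist");held(c)
print("bay3");go([*(BAY[2]+.001*ex),.1]);print("trayD");go([.4323,-.3801,.1])
E
```

```text
t 38.65 eef [ 0.669 -0.173  0.101] F [ 0.1   0.2  -3.51] w 0.0376 q [-0.25  0.69  0.38  1.25  0.    0.98]
F [-0.01  0.04 -3.02] sd [0.26 0.42 0.42] tau [ 0.000e+00 -5.967e+01  2.621e+01 -1.000e-02 -0.000e+00  0.000e+00] sd [0.   0.79 0.53 0.05 0.   0.  ]
t 39.05 eef [ 0.6674 -0.1726  0.0978] F [ 0.02  0.08 -2.88] w 0.0371 q [-0.25  0.7   0.37  1.25  0.    0.98]
held lid y,z [-1.3 -1.4] R 20.4 x of top -13.6 n 5841
bay3
turn [-0.    -0.001  0.001] shift after turn [  -1.8   29.5 -423.4] tooly [0.945 0.327 0.   ] toolz [ 0.327 -0.945  0.   ] j6 0.98
trayD
turn [-0.    -0.001  0.001] shift after turn [  -1.8 -290.2  119.1] tooly [0.945 0.327 0.   ] toolz [ 0.327 -0.945  0.   ] j6 0.98
```

Full, goes to bay 3.

Call:
play_rows --pt "0 0 -12 0 0 0 1" --pt "0 1 -24 0 0 0 1" --pt "0 2 -32 0 0 0 1" --pt "0 2 -32 0 0 0 1" --pt "0 3 -32 0 0 0 1" --pt "0 3 -32 0 0 0 1" --pt "0 3 -32 0 0 0 1" --pt "0 3 -32 0 0 0 1" --pt "0 3 -32 0 0 0 1" --pt "0 3 -32 0 0 0 1" --pt "0 2 -32 0 0 0 1" --pt "0 2 -32 0 0 0 1" --pt "0 1 -32 0 0 0 1" --pt "0 1 -20 0 0 0 1" --pt "0 0 -10 0 0 0 1" --pt "0 0 -5 0 0 0 1" --pt "0 0 0 0 0 0 1" --pt "0 0 0 0 0 0 1" --pt "0 0 0 0 0 0 1"

```text
clock: 40.68
eef_pos: [0.5577, 0.235, 0.0992]
tool_rot: [0.411, 0.575, -0.411, 0.576]
ft_force: [-0.3, 0.1, -2.7]
grip_width: 0.0375
```

```bash
python3 - <<'E'
from h import *
st();c=camera("wrist");held(c);pots(c);force(3);st();go([*(BAY[2]+.001*ex-.001*ey),.025])
E
```

```text
t 40.68 eef [0.5577 0.235  0.0992] F [-0.35  0.11 -2.73] w 0.0375 q [ 0.4   0.53  0.08  1.12 -0.    1.64]
held lid y,z [-1.4 -1.7] R 20.8 x of top -13.9 n 5891
lid [0.5201 0.3404] R 0.02 z 0.04 n 3799 px [257.  28.]
lid [0.6216 0.2923] R 0.0888 z 0.046 n 3831 px [394. 144.]
lid [0.5382 0.2894] R 0.0199 z 0.04 n 3461 px [258. 122.]
lid [0.6233 0.1455] R 0.0073 z 0.0316 n 157 px [302. 340.]
lid [0.6669 0.1622] R 0.0023 z 0.0462 n 15 px [369. 356.]
F [ 0.51  0.06 -2.43] sd [0.31 0.38 0.21] tau [  0.12 -50.56  24.54   0.     0.    -0.  ] sd [0.08 0.   0.   0.   0.   0.  ]
t 40.88 eef [0.5576 0.2354 0.0992] F [ 0.75 -0.3  -2.64] w 0.0371 q [ 0.4   0.53  0.08  1.12 -0.    1.64]
turn [-0.002  0.     0.   ] shift after turn [74.2  0.1 -0.8] tooly [0.945 0.327 0.   ] toolz [ 0.327 -0.945  0.   ] j6 1.64
```

Call:
play_rows --pt "20 0 -0.5 0 0 0 1" --pt "25 0 0 0 0 0 1" --pt "15 0 0 0 0 0 1" --pt "8 0 0 0 0 0 1" --pt "4 0 0 0 0 0 1" --pt "2 0 0 0 0 0 1" --pt "0 0 0 0 0 0 1" --pt "0 0 0 0 0 0 1" --pt "0 0 0 0 0 0 -0.4" --pt "0 0 0 0 0 0 -0.4" --pt "0 0 0 0 0 0 -0.4" --pt "0 0 0 0 0 0 -0.4" --pt "0 0 0 0 0 0 -0.4" --pt "-10 0 0 0 0 0 -0.4" --pt "-20 0 0 0 0 0 -0.4" --pt "-30 0 0 0 0 0 -0.4" --pt "-35 0 0 0 0 0 -0.4" --pt "-30 0 0 0 0 0 -0.4" --pt "-10 0 0 0 0 0 -0.4" --pt "0 0 0 0 0 0 -0.4"

```text
clock: 42.55
eef_pos: [0.5594, 0.238, 0.165]
tool_rot: [0.413, 0.574, -0.408, 0.578]
ft_force: [0.2, 0.4, -0.8]
grip_width: 0.0601
```

Call:
play_rows --pt "-10 0 10 0 0 0 -0.4" --pt "-10 0 20 0 0 0 -0.4" --pt "-10 0 20 0 0 0 -0.4" --pt "0 0 20 0 0 0 -0.4" --pt "0 0 10 0 0 0 -0.4" --pt "0 0 0 0 0 0 -0.4" --pt "0 0 0 0 0 0 -0.4"

```text
clock: 43.13
eef_pos: [0.5824, 0.1606, 0.1886]
tool_rot: [0.41, 0.577, -0.411, 0.575]
ft_force: [0.0, -0.1, 0.3]
grip_width: 0.0596
```

```bash
python3 - <<'E'
from h import *
st();c=camera("wrist");save(c["frame"],"w4");pots(c);print(BAY)
for n in ("keeper_bar","keeper_hinge"):find(c,n)
P=cloud(c);f=cv2.cvtColor(c["frame"],cv2.COLOR_RGB2HSV).astype(int)
m=((f[...,0]<8)|(f[...,0]>172))&(f[...,1]>100)&(P[...,2]>.042)&(P[...,2]<.055)
X=P[m][:,:2]@ex;Y=P[m][:,:2]@ey
for y in np.arange(-.1,.2,.02):
  k=abs(Y-y)<.01
  if k.sum()>10: print(round(y,2),np.round(np.percentile(X[k],[5,50,95]),4),np.round(np.percentile(P[m][k,2],[50,95]),4))
t=camera("top");print("top");find(t);pots(t)
E
```

```text
t 43.13 eef [0.5824 0.1606 0.1886] F [ 0.01 -0.11  0.25] w 0.0596 q [0.27 0.47 0.23 1.33 0.   1.51]
lid [0.5384 0.2891] R 0.0199 z 0.04 n 1841 px [259.  19.]
lid [0.6164 0.234 ] R 0.0914 z 0.0457 n 2521 px [348. 125.]
lid [0.5565 0.2379] R 0.0199 z 0.0399 n 1824 px [260.  87.]
lid [0.8308 0.1923] R 0.0063 z 0.0272 n 47 px [508. 231.]
[array([0.51969874, 0.34217608]), array([0.53790594, 0.28953591]), array([0.55614583, 0.23680123]), array([0.57438571, 0.18406654])]
keeper_bar [0.6272 0.2892 0.0361] 0.73 [361.  55.]
keeper_hinge [0.5794 0.2715 0.0214] 0.59 [297.  58.]
-0.06 [0.6739 0.6813 0.6864] [0.0456 0.0471]
-0.04 [0.6795 0.6826 0.6868] [0.0461 0.0474]
-0.02 [0.6794 0.6836 0.6869] [0.0461 0.0501]
0.0 [0.6795 0.6829 0.6873] [0.046  0.0476]
0.02 [0.6794 0.6828 0.6873] [0.0458 0.0474]
0.04 [0.6796 0.6841 0.6874] [0.0464 0.0494]
0.06 [0.6796 0.6829 0.6873] [0.0459 0.0475]
0.08 [0.6796 0.6828 0.6873] [0.046  0.0476]
0.1 [0.6366 0.6844 0.6877] [0.0464 0.05  ]
top
pot_a [ 0.5041 -0.3953  0.005 ] 0.62 [318. 216.]
pot_a [ 0.4445 -0.3113  0.0045] 0.52 [299. 230.]
pot_a [ 0.5196 -0.322  -0.0017] 0.4 [301. 213.]
pot_a [0.5213 0.3424 0.0049] 0.39 [147. 212.]
lid [0.5214 0.3409] R 0.0195 z 0.0401 n 52 px [144. 210.]
lid [ 0.5145 -0.3246] R 0.0166 z 0.0368 n 42 px [302. 212.]
lid [ 0.5008 -0.3901] R 0.0161 z 0.0374 n 41 px [318. 216.]
lid [ 0.444  -0.3075] R 0.0153 z 0.0377 n 42 px [298. 229.]
```

View pics/w4.png

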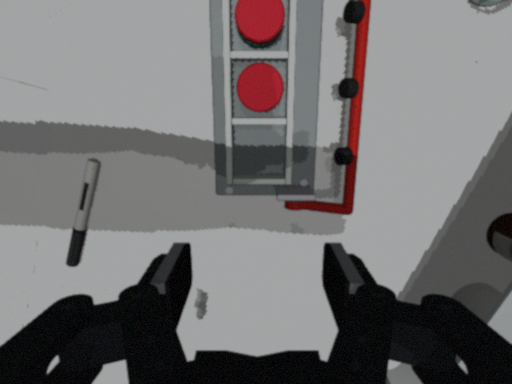

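All six pots are placed. The keeper bar is at X=.684, Y=.070 in rack-aligned axes, z≈.041. Next I move above the bar's clear middle.

Call:
play_rows --pt "5 8 -10 0 0 0 0" --pt "10 15 -20 0 0 0 0" --pt "15 17 -22 0 0 0 0" --pt "20 17 -22 0 0 0 0" --pt "20 14 -20 0 0 0 0" --pt "15 8 -11 0 0 0 0" --pt "5 2 -4 0 0 0 0" --pt "0 0 0 0 0 0 0" --pt "0 0 0 0 0 0 0" --pt "0 0 0 0 0 0 0"

```text
clock: 44.22
eef_pos: [0.6246, 0.2905, 0.1017]
tool_rot: [0.411, 0.575, -0.41, 0.576]
ft_force: [-0.6, -0.3, -0.1]
grip_width: 0.0426
```

```bash
python3 - <<'E'
from h import *
st();c=camera("wrist");save(c["frame"],"w5");o=st();P=cloud(c);f=cv2.cvtColor(c["frame"],cv2.COLOR_RGB2HSV).astype(int)
m=((f[...,0]<8)|(f[...,0]>172))&(f[...,1]>100)&(P[...,2]>.042)&(P[...,2]<.055)
X=P[m][:,:2]@ex;Y=P[m][:,:2]@ey
for y in np.arange(0,.2,.02):
  k=abs(Y-y)<.01
  if k.sum()>10: print(round(y,2),np.round(np.percentile(X[k],[5,50,95]),4),np.round(np.percentile(P[m][k,2],[50,95]),4))
d=P[(f[...,2]<40)&(P[...,2]>.02)&(P[...,2]<.05)&(abs(P[...,:2]@ex-.684)<.012)]
print("pads Y hist",np.histogram(d[:,:2]@ey,bins=np.arange(0.02,.18,.008)))
print("eef X,Y",o["eef_pos"][:2]@ex,o["eef_pos"][:2]@ey);go([*(.684*ex+.070*ey),.029])
E
```

```text
t 44.22 eef [0.6246 0.2905 0.1017] F [-0.63 -0.27 -0.13] w 0.0426 q [ 0.44  0.69  0.37  1.25 -0.    1.67]
t 44.27 eef [0.6248 0.2903 0.1021] F [-0.02 -0.61  0.12] w 0.0427 q [ 0.43  0.69  0.37  1.25 -0.    1.67]
0.0 [0.6801 0.6842 0.6884] [0.046  0.0472]
0.02 [0.6808 0.6842 0.6883] [0.046  0.0473]
0.04 [0.6809 0.6849 0.6882] [0.0462 0.0486]
0.06 [0.6804 0.6842 0.6881] [0.0459 0.0473]
0.08 [0.6805 0.6842 0.6881] [0.0459 0.0474]
0.1 [0.6812 0.6854 0.6886] [0.0461 0.0481]
0.12 [0.6807 0.6848 0.689 ] [0.046  0.0473]
0.14 [0.6808 0.6848 0.6889] [0.046  0.0476]
0.16 [0.6809 0.6854 0.6887] [0.0462 0.0481]
0.18 [0.6805 0.6848 0.6886] [0.0461 0.0476]
pads Y hist (array([ 0,  0,  7, 92,  0,  0,  0,  0,  5, 24, 63,  0,  0,  0,  0, 33, 31,
       40,  0]), array([0.02 , 0.028, 0.036, 0.044, 0.052, 0.06 , 0.068, 0.076, 0.084,
       0.092, 0.1  , 0.108, 0.116, 0.124, 0.132, 0.14 , 0.148, 0.156,
       0.164, 0.172]))
eef X,Y 0.6853982739156713 0.07008703012941463
turn [-0.001 -0.    -0.002] shift after turn [73.1 -1.4  0.1] tooly [0.945 0.327 0.   ] toolz [ 0.327 -0.945  0.   ] j6 1.67
```

View pics/w5.png

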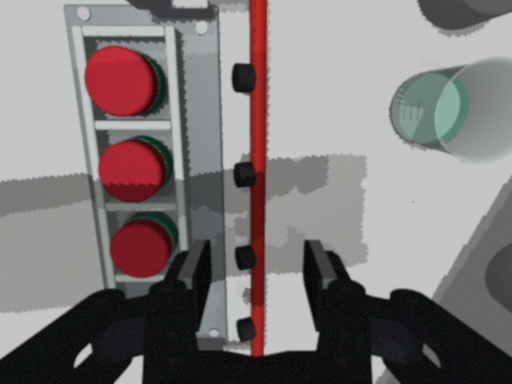

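Call:
play_rows --pt "15 -1 0 0 0 0 0" --pt "25 0 0 0 0 0 0" --pt "20 0 0 0 0 0 0" --pt "10 0 0 0 0 0 0" --pt "3 0 0 0 0 0 0" --pt "0 0 0 0 0 0 0" --pt "0 0 0 0 0 0 1" --pt "0 0 0 0 0 0 1" --pt "0 0 0 0 0 0 1" --pt "0 0 0 0 0 0 1" --pt "0 0 0 0 0 0 1" --pt "0 0 0 0 0 0 1" --pt "0 0 0 0 0 0 1" --pt "0 0 0 0 0 0 1"

```text
clock: 45.43
eef_pos: [0.6249, 0.2911, 0.0293]
tool_rot: [0.412, 0.575, -0.409, 0.577]
ft_force: [2.1, 0.3, 5.8]
grip_width: 0.0074
```

```bash
python3 - <<'E'
from h import *
o=st();print("X,Y",o["eef_pos"][:2]@ex,o["eef_pos"][:2]@ey);force(4)
# arc increments in tool axes: x down, y=rack x
ph=np.radians(22.4);end=np.radians(136)
a=np.linspace(ph,end,16);X=50*np.cos(a);Z=50*np.sin(a)
print([[round(-dz,1),round(dx,1)] for dx,dz in zip(np.diff(X),np.diff(Z))])
E
```

```text
t 45.43 eef [0.6249 0.2911 0.0293] F [2.05 0.32 5.82] w 0.0074 q [ 0.44  0.75  0.28  1.1  -0.    1.67]
X,Y 0.6857368436715775 0.07087623934254283
F [2.13 0.3  5.88] sd [0.18 0.24 0.46] tau [ 5.400e-01 -5.291e+01  2.020e+01  7.100e-01  2.100e-01 -3.000e-02] sd [0. 0. 0. 0. 0. 0.]
[[np.float64(-5.9), np.float64(-2.9)], [np.float64(-5.5), np.float64(-3.7)], [np.float64(-5.0), np.float64(-4.4)], [np.float64(-4.3), np.float64(-5.0)], [np.float64(-3.6), np.float64(-5.5)], [np.float64(-2.9), np.float64(-5.9)], [np.float64(-2.1), np.float64(-6.3)], [np.float64(-1.2), np.float64(-6.5)], [np.float64(-0.4), np.float64(-6.6)], [np.float64(0.5), np.float64(-6.6)], [np.float64(1.4), np.float64(-6.5)], [np.float64(2.2), np.float64(-6.2)], [np.float64(3.0), np.float64(-5.9)], [np.float64(3.8), np.float64(-5.4)], [np.float64(4.4), np.float64(-4.9)]]
```

Bar gripped. Swing along the arc, with a check before the detent.

Call:
play_rows --pt "-5.9 -2.9 0 0 0 0 1" --pt "-5.5 -3.7 0 0 0 0 1" --pt "-5 -4.4 0 0 0 0 1" --pt "-4.3 -5 0 0 0 0 1" --pt "-3.6 -5.5 0 0 0 0 1" --pt "-2.9 -5.9 0 0 0 0 1" --pt "-2.1 -6.3 0 0 0 0 1" --pt "-1.2 -6.5 0 0 0 0 1" --pt "-0.4 -6.6 0 0 0 0 1" --pt "0.5 -6.6 0 0 0 0 1" --pt "0 0 0 0 0 0 1" --pt "0 0 0 0 0 0 1"

```text
clock: 46.63
eef_pos: [0.5789, 0.2755, 0.064]
tool_rot: [0.415, 0.573, -0.405, 0.579]
ft_force: [4.2, 0.2, 15.9]
grip_width: 0.0074
```

```bash
cat >> h.py <<'E'
def bar():
    o=get_obs();X=o["eef_pos"][:2]@ex-.638;Z=o["eef_pos"][2]+.012-.022
    print("bar rel hinge if gripped",round(X,4),round(Z,4),"r",round(np.hypot(X,Z),4),"keeper",round(np.radians(134.2)-np.arctan2(Z,X),3))
E
python3 - <<'E'
from h import *
st();bar();force(3)
E
```

```text
t 46.63 eef [0.5789 0.2755 0.064 ] F [ 4.2   0.15 15.89] w 0.0074 q [ 0.44  0.61  0.13  1.07 -0.    1.68]
bar rel hinge if gripped -0.0008 0.054 r 0.054 keeper 0.756
F [ 5.38  0.55 16.55] sd [0.29 0.35 0.09] tau [  1.02 -40.81  14.62   2.04   0.49  -0.  ] sd [0.01 0.05 0.02 0.02 0.   0.  ]
```

Call:
play_rows --pt "-3 -3 0 0 0 0 1" --pt "0 -6 0 0 0 0 1" --pt "2 -6 0 0 0 0 1" --pt "2.5 -6 0 0 0 0 1" --pt "3 -5 0 0 0 0 1" --pt "3.5 -5 0 0 0 0 1" --pt "0 0 0 0 0 0 1" --pt "0 0 0 0 0 0 1"

```text
clock: 47.45
eef_pos: [0.5479, 0.2649, 0.0533]
tool_rot: [0.414, 0.574, -0.407, 0.578]
ft_force: [4.6, 1.0, 8.1]
grip_width: 0.0073
```

```bash
python3 - <<'E'
from h import *
st();bar();force(3)
E
```

```text
t 47.45 eef [0.5479 0.2649 0.0533] F [4.64 1.02 8.11] w 0.0073 q [ 0.45  0.57  0.02  1.01 -0.    1.69]
bar rel hinge if gripped -0.0336 0.0433 r 0.0548 keeper 0.111
F [4.2  1.39 8.21] sd [0.71 0.26 0.42] tau [  0.57 -43.04  16.32   2.12   0.26  -0.07] sd [0.01 0.05 0.02 0.01 0.   0.  ]
```

Call:
play_rows --pt "2 -2 0 0 0 0 1" --pt "2 -2 0 0 0 0 1" --pt "1.5 -1.5 0 0 0 0 1" --pt "0 0 0 0 0 0 1" --pt "0 0 0 0 0 0 1" --pt "0 0 0 0 0 0 1"

```text
clock: 48.1
eef_pos: [0.5479, 0.2649, 0.0531]
tool_rot: [0.418, 0.571, -0.403, 0.58]
ft_force: [5.9, 0.5, 24.8]
grip_width: 0.0074
```

```bash
python3 - <<'E'
from h import *
st();bar();force(2)
E
```

```text
t 48.1 eef [0.5479 0.2649 0.0531] F [ 5.95  0.5  24.83] w 0.0074 q [ 0.45  0.56  0.    0.99 -0.    1.69]
bar rel hinge if gripped -0.0336 0.0431 r 0.0546 keeper 0.109
F [ 5.89  0.92 24.62] sd [0.11 0.22 0.07] tau [  1.42 -32.81  10.07   2.72   0.7   -0.06] sd [0. 0. 0. 0. 0. 0.]
```

It doesn't move under 25 N, so it is on its stop. Relieve, release, back away and look.

Call:
play_rows --pt "-4 3 0 0 0 0 1" --pt "0 0 0 0 0 0 0" --pt "0 0 0 0 0 0 0" --pt "0 0 0 0 0 0 0" --pt "0 0 0 0 0 0 0" --pt "0 0 0 0 0 0 0" --pt "-5 0 0 0 0 0 0" --pt "-15 0 0 0 0 0 0" --pt "-25 0 0 0 0 0 0" --pt "-35 0 0 0 0 0 0" --pt "-35 0 0 0 0 0 0" --pt "-20 0 20 0 0 0 0" --pt "0 0 25 0 0 0 0" --pt "0 0 25 0 0 0 0" --pt "0 0 10 0 0 0 0" --pt "0 0 0 0 0 0 0" --pt "0 0 0 0 0 0 0"

```text
clock: 49.62
eef_pos: [0.5669, 0.1863, 0.1828]
tool_rot: [0.41, 0.576, -0.411, 0.575]
ft_force: [-0.0, -1.0, 0.2]
grip_width: 0.043
```

```bash
python3 - <<'E'
from h import *
o=st();c=camera("wrist");save(c["frame"],"w6");P=cloud(c);f=cv2.cvtColor(c["frame"],cv2.COLOR_RGB2HSV).astype(int)
R=((f[...,0]<8)|(f[...,0]>172))&(f[...,1]>100);m=R&(P[...,2]>.05)&(P[...,2]<.085)
X=P[m][:,:2]@ex;Y=P[m][:,:2]@ey
for y in np.arange(-.06,.2,.02):
  k=abs(Y-y)<.01
  if k.sum()>10: print(round(y,2),"X",np.round(np.percentile(X[k],[5,50,95]),4),"z",np.round(np.percentile(P[m][k,2],[50,95]),4))
m=R&(P[...,2]>.036)&(P[...,2]<.045);X=P[m][:,:2]@ex;Y=P[m][:,:2]@ey
for i in range(4):
  y=BAY[i]@ey;k=(abs(Y-y)<.026)&(abs(X-.603)<.03);
  if k.sum()>20: print("bay",i+1,k.sum(),np.round([X[k].min(),X[k].max(),Y[k].min(),Y[k].max(),np.median(P[m][k,2])],4),y)
t=camera("top");find(t);pots(t)
for n in("beaker","specimen_jar","sample_bottle","marker"):find(t,n)
E
```

```text
t 49.62 eef [0.5669 0.1863 0.1828] F [-0.03 -0.96  0.24] w 0.043 q [0.32 0.46 0.19 1.3  0.   1.56]
-0.06 X [0.5997 0.6057 0.6151] z [0.062  0.0639]
-0.04 X [0.5987 0.6029 0.6065] z [0.0628 0.0642]
-0.02 X [0.5979 0.6028 0.6071] z [0.0626 0.0642]
0.0 X [0.5986 0.6027 0.6068] z [0.0627 0.064 ]
0.02 X [0.5986 0.6026 0.6073] z [0.0628 0.0642]
0.04 X [0.597  0.6024 0.6082] z [0.0623 0.064 ]
0.06 X [0.5985 0.6023 0.6069] z [0.0628 0.0643]
0.08 X [0.5984 0.6029 0.6074] z [0.0627 0.0643]
0.1 X [0.597  0.6027 0.6083] z [0.0624 0.0642]
0.12 X [0.5984 0.6026 0.607 ] z [0.0629 0.0643]
bay 1 67 [0.59   0.6148 0.1329 0.1364 0.039 ] 0.1535
bay 2 1290 [0.5842 0.6228 0.0785 0.1165 0.0399] 0.09779999999999997
bay 3 1055 [0.5844 0.6233 0.0239 0.062  0.0399] 0.042000000000000016
pot_a [ 0.5034 -0.3916  0.0046] 0.67 [317. 217.]
pot_a [ 0.4456 -0.3065  0.0028] 0.62 [298. 230.]
pot_a [ 0.5203 -0.3229  0.0051] 0.52 [301. 213.]
pot_a [ 0.73   -0.3229  0.0011] 0.3 [301. 166.]
lid [ 0.5161 -0.3221] R 0.0147 z 0.0378 n 41 px [302. 212.]
lid [ 0.5018 -0.3915] R 0.0159 z 0.0367 n 43 px [318. 216.]
lid [ 0.4456 -0.3065] R 0.015 z 0.0353 n 42 px [298. 229.]
beaker [ 0.719   0.3863 -0.003 ] 0.63 [140. 168.]
specimen_jar [ 0.7275 -0.3252  0.001 ] 0.62 [301. 166.]
sample_bottle [ 0.7465  0.0492 -0.0016] 0.68 [216. 162.]
sample_bottle [0.5737 0.1854 0.0051] 0.41 [184. 200.]
marker [ 0.4248  0.057  -0.004 ] 0.65 [213. 235.]
```

View pics/w6.png

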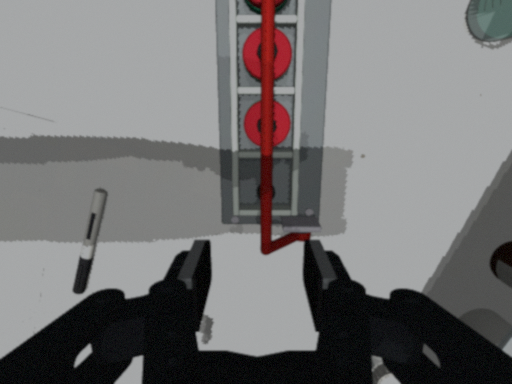

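```bash
python3 -c "
from workcell import *
print(job_done())"
```

```text
the job is handed in; nothing more can be done
None
```

The job is handed in: six pots were on the bench, all are sorted, and the keeper bar is shut. The interface gives no verdict.

- **Full pots:** three weighed about 2.4–3.0 N. They stand in bays 1, 2 and 3 from the left, about 1 mm from centre, with lids at 40 mm, so they are down on the bay floors.
- **Empty pots:** three weighed about 0.7–0.85 N. They stand upright in the blue tray, with lids at about 38 mm. The teal look-alike tray was left alone.
- **Keeper bar:** it did not move further under about 25 N. After release it measured over the row of bays to within 1 mm, with its centre about 58 mm above the bench.
- **Bystanders:** the beaker, specimen jar, sample bottle and marker all read within a few millimetres of where they started.
- **Robot:** it stood clear of everything at hand-in, at about 50 s of the 208 s allowed.

**Disagreements:**
- While I held the bar, my angle estimate read 0.11 rad because it assumed the wrong grip depth. The camera afterwards showed the bar fully shut.
- In the last wrist picture only the near edge of the bay 1 lid was in view. The centring I give for that pot is from the pictures taken before the bar was shut.

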